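# Pack a tea box and a chopping board into the rack and push its end stop snug

## Task

Make room on the cooktop: stand the tea box and then the chopping board upright on the wooden rack, between the backing plate at its closed end and its sliding stop, both turned crosswise, the tea box at the closed end and the board next to it. Then slide the stop up until backing plate, box, board and stop are pressed together without gaps and the stop's sprung plate still presses firmly on the board when you let go, but gently, so as not to crush the box; leave the jar, the mug and the tin alone.

Things in the scene. Friction and masses are not known exactly. Their poses are not given: they have to be found in the camera images.
- rack: Fixed wooden rack, base plate 190 x 330 mm and 8 mm thick (things stand on it 8 mm above the worktop). Origin at the centre of its underside; x across the rack, y along it towards the fixed end wall, z up. Two thin steel guide rods run along its long edges (160 mm clear between them, tops 20 mm above the worktop).
- end_wall (a point): Middle of the foot of the end wall's inner face, at the height of the base plate's top; axes as the rack's. The wall stands at rack y = +150 mm, is 170 mm wide and rises to 84 mm above the worktop. In front of it a fixed backing plate (140 mm wide, 11 to 71 mm above the worktop) is held by two set screws; its face stands 8 to 28 mm out from the wall, differently each time and not reported: the things are to be pressed against this face.
- stop_grip (a point): Grip fin of the sliding stop, its point to grasp: 85 mm above the worktop, 21 mm below the fin's top (106 mm). The fin is 14 mm thick along rack y and 70 mm wide along rack x; axes as the rack's. It lies 60 mm behind (rack -y) the free face of the sprung plate. The stop's upright plate and sprung plate reach up to 64 mm, its foot to 30 mm.
- pad_face (a point): Middle of the front face of the stop's sprung plate (136 mm wide, 12 to 60 mm above the worktop) while it is unpressed; fixed to the stop, axes as the rack's. The plate gives about 1 mm for 8 N, 6 mm at most. Well pressed is about 10 N on the plate (so nearly 20 N on the fin with the rail friction); over 20 N on the plate crushes the box. Sliding the two things along the base takes up to 4 N.
- stop (a joint): How far the stop has been slid towards the end wall, m: 0 fully open (240 mm between wall and sprung plate), 0.155 at most. It starts between 0 and 0.02. Dry rail friction of about 9 N must be overcome to slide it and holds it where it is left (springing back under 1 mm).
- tea_box_center (a point): Centre (half-way up) of the loose dark card tea box, standing upright on the cooktop (whose glass lies 3 mm above the worktop) at first: about 64 mm thick along its x, 142 mm long along its y, 71 mm high along its z; 0.09 to 0.15 kg.
- board_center (a point): Centre (half-way up) of the loose wooden chopping board with a hand slot along its top edge, standing on its long edge at first: about 22 mm thick along its x, 140 mm long along its y, 95 mm high along its z (slot between 65 and 83 mm up); 0.15 to 0.25 kg. The tea box and the board stand on the cooktop side by side, in either order.
- sugar_jar: White lidded canister, 71 mm wide, 92 mm high, a bystander; origin under its centre.
- mug: Dotted mug, 92 mm wide, 93 mm high, a bystander; origin under its centre.
- soup_tin: Low tin, 75 mm wide, 58 mm high, a bystander; origin under its centre.
- pad: The stop's sprung plate as a body, 136 x 9 x 48 mm; origin on the rack's underside level below the middle of its front face, axes as the rack's; it yields with the spring.
- tea_box: The tea box as a body; origin under its centre.
- board: The chopping board as a body; origin under its centre.
Mind the look-alikes: they are no part of the job. What is shaped like the tea_box but blue is not meant.

How it is judged (in metres and radians):
On the way, in this order (a step that is already met when the one before it is completed fails the run):
1. the tea box stands upright on the rack, crosswise (z of tea_box_center in the frame of rack below 0.048 m and y of tea_box_center in the frame of rack between -0.05 and 0.11 m and x of tea_box_center in the frame of rack between -0.025 and 0.025 m and angle between tea_box's own z axis and vertical below 0.1 rad), for 0.2 s.
2. the board too stands upright on the rack, between the tea box and the stop (z of board_center in the frame of rack below 0.06 m and y of board_center in the frame of pad_face above 0.005 m and z of board_center in the frame of tea_box_center below 0.03 m and x of board_center in the frame of rack between -0.025 and 0.025 m and horizontal distance between board_center and tea_box_center above 0.035 m and angle between board's own z axis and vertical below 0.12 rad), for 0.2 s.
At the end, for the whole second after the job is handed in: Tea box and board stand upright and crosswise (0.06 rad) on the rack, within 25 mm of its middle line, at rest; box at the backing plate, board against box and stop (gaps under about 2.5 mm), and the sprung plate still presses on the board with over 4.5 N (x of board_center in the frame of tea_box_center between -0.0455 and 0.0455 m and y of board_center in the frame of pad_face between 0.005 and 0.02 m and y of tea_box_center in the frame of end_wall above -0.064 m and x of tea_box_center in the frame of rack between -0.025 and 0.025 m and x of board_center in the frame of rack between -0.025 and 0.025 m and z of tea_box_center in the frame of rack below 0.048 m and z of board_center in the frame of rack below 0.06 m and angle between each of tea_box, board's own z axis and vertical below 0.06 rad and angle between the x axis of each of tea_box, board and the y axis of rack, either way round below 0.06 rad and contact force between pad and board above 4.5 N and linear speed of each of tea_box, board below 0.01 m/s); the robot touches nothing.
It fails at once if the stop presses on the board with more than 20 N (contact force between pad and board above 20 N).
It fails at once if the tea box or the board is tipped over (angle between any of tea_box, board's own z axis and vertical above 0.7 rad).
It fails at once if the jar, the mug or the tin is shifted by more than 30 mm (distance of any of sugar_jar, mug, soup_tin from where it was at the start of the episode above 0.03 m).
It also fails if it takes over 72 s, if anything falls off the work surface, if the arm or the gripper's body presses on something with over 40 N, if the wrist force passes 120 N, or if a joint passes its speed limit or range.

## Robot

A 7-joint arm with a two-finger parallel gripper is mounted at the origin on a cart in front of the work surface, level with it; the furniture and walls round the work are solid. World frame = base frame: x ahead of the robot, y to its left, z up, the work surface at z = 0. Lengths are in m, angles in degrees, forces in N, time in s.
With the tool pointing down it reaches from about 0.425 to 0.875 m from the base axis. Payload 4.7 kg.
Tool frame: the origin (TCP) lies at the very end of the fingers, on their centre line; the grasp point (between the pads) lies 19 mm behind it (manip.hold_point_z is the distance from the TCP to the grasp point, in m); y points along the fingers, x is the direction in which the jaws open and shut, and the axes are right-handed (so a half turn about y gives the same grasp; the last joint's range is limited). The gripper opens to 85 mm and grips with 20 to 120 N. Pads are 22 mm wide; open, the fingers measure 114 mm over their backs; the gripper's body (76 mm by 85 mm) begins 54 mm behind the grasp point. The pads swing forward as they close: fully open they stand 13 mm farther back than shut.
Start: joints at [73.688, 18.392, -4.016, 83.108, 1.295, 78.541, -3.26], TCP at [0.191, -0.621, 0.231] pointing down, gripper open.
Joint ranges: [-163.93, 163.93], [-17.29, 119.83], [-79.2, 71.16], [3.27, 140.29], [-89.18, 269.18], [5.43, 117.66], [-154.24, 154.24]. Speed limits (degrees/s): [147.25, 147.25, 180, 180, 180, 180, 180].

## Interface

Orientations are given as [roll, pitch, yaw] about the fixed x, y, z axes, in that order (R = Rz(yaw) Ry(pitch) Rx(roll)).
In Python, from station import manip gives the robot as it stands.
- The arm moves only by the shell command python3 -m handwheel 'ROWS' [FORCE]. ROWS is JSON, a list of rows, each a list of 7 numbers: the turn, a rotation vector about the tool's x, y, z in degrees, then the shift along the tool's x, y, z in m, then the opening, from 0 (shut) to 1 (fully open). In form: [[ax, ay, az, dx, dy, dz, fingers], ...]. A call has 1 to 12 rows; each row shifts and turns the commanded pose from where the row before left it, along the tool's axes as they then stand; what a row does not reach is not made up. A row lasts 1/10 s, in which the tool goes at most 50 mm and 8.59 degrees, less where a joint would pass 70% of its speed; a pose out of reach is approached as far as the arm can. A call is refused whole if a number of a shift passes 0.05 or a number of a turn 8.59, either way. A call with a gripper value outside its range is refused whole. The fingers move at their own pace and stop on an object; FORCE is the grip in N (left out, the last holds). Time passes only in rows, so rows that do not move let the fingers close. It gives the time, the measured TCP pose, the force and the opening at its end, in the units of the state.
- manip.read_state(): the state, without advancing time (a new reading comes with each control period).
- manip.camera(name): name is "side" or "top"; returns a dict with "img" (400x640x3 uint8, red, green, blue), "fx", "fy", "cx", "cy" (pixels), "R" (3x3) and "t" (3): a world point X has camera coordinates R X + t. Camera axes: x right, y down, z forward; pixel columns grow to the right and rows downward; lengths in m; the calibration is good to about 2 mm. A picture is of the moment at which its call begins. There is no depth.
- manip.hand_in(): hands the job in, once; it reports no verdict.
Trained networks look in a picture, given as the dict that the camera call returned (one of the last four; its "shot" number tells which), for a name from the list of things; names that differ only in an ending like _2 or _b are one class to them, and where a whole thing is asked for, a point or a joint stands for the part that bears it (a point fixed in the world has none). Each returns a list of dicts, best first, with "p" (0 to 1); they miss things now and then, are a little off and sometimes report something else, mostly with a low value. They report only what shows in the picture. A call takes as long as a camera call. They do not tell look-alikes from the thing itself.
- manip.boxes_of(name, picture): "bbox" ([left, top, right, bottom] in pixels, round what is visible of it).
- manip.trace(name, picture): "region" (400x640 bool, what is visible of it) and "bbox" ([left, top, right, bottom] in pixels, round what is visible of it).
- manip.landmark_of(name, picture): "point" ([column, row] in pixels: a listed point, or the origin of a listed thing).
The state is a dict: "t": time; "qpos": joint angles; "joint_vel": joint speeds; "tau": joint torques, N m; "tcp_pos": TCP position; "tcp_rot": TCP orientation; "wrist_force": force on the tool from outside, world axes, zero at the start; "moment": the same for the moment, N m; "gripper_width": finger opening in m.
Only numpy, scipy, OpenCV 4.12 (cv2) and the standard library are available. Lean on these libraries where they do the work, as an engineer would, in place of code of your own. Each camera call takes 0.05 s, during which the arm holds its last target.

## Working session

There is one attempt and no reset: what is moved stays moved. The work goes in short steps, Python scripts to look and compute and a shell command to move; the robot and the scene stay as the last step left them, time stands still between calls to the robot, and variables do not carry over. Pictures are saved under pics/ and viewed, and the job is handed in when it is done.

```bash
ls; mkdir -p pics; python3 - <<'E'
from station import manip
import cv2,json
s=manip.read_state();print(s)
for n in("side","top"):
    c=manip.camera(n);cv2.imwrite(f"pics/{n}0.png",c["img"][:,:,::-1])
    print(n,c["fx"],c["fy"],c["cx"],c["cy"],c["R"],c["t"])
    for o in("rack","stop_grip","pad_face","end_wall","tea_box_center","board_center","sugar_jar","mug","soup_tin"):
        print(o,[(round(d["p"],2),[round(float(v),1) for v in d["point"]]) for d in manip.landmark_of(o,c)])
E
```

```text
pics
{'t': 0.0, 'qpos': array([73.68982597, 18.43980931, -4.01727619, 83.17528291,  1.29607145,
       78.53974873, -3.26127388]), 'joint_vel': array([-0.02382644,  0.04901161, -0.04201874,  0.01590869,  0.0189447 ,
       -0.00477797,  0.14713584]), 'tau': array([-1.35974551e-03, -4.93584323e+01, -3.83308958e-01, -3.14336729e+01,
        1.27249592e-02,  1.13652155e-02, -2.79520782e-05]), 'tcp_pos': array([ 0.19112851, -0.62070526,  0.2302119 ]), 'tcp_rot': array([-90.00621219,   0.10953073, -72.87947814]), 'wrist_force': array([-0.01397444, -0.24314753,  0.34978798]), 'moment': array([-0.01063997,  0.01006698,  0.04170437]), 'gripper_width': 0.08555522531270403}
side 491.0171399710597 491.0171399710597 324.53173962696775 200.59874924667727 [[-0.69037284 -0.7232586  -0.01680324]
 [-0.3546015   0.35854059 -0.86354294]
 [ 0.6305895  -0.59020814 -0.50399527]] [0.28207371 0.29456061 1.25668256]
rack [(0.63, [253.0, 274.9])]
stop_grip [(0.82, [287.1, 227.0])]
pad_face [(0.94, [273.3, 252.5])]
end_wall [(0.63, [209.6, 292.9])]
tea_box_center [(0.95, [429.5, 167.8]), (0.6, [345.4, 215.9]), (0.58, [352.6, 180.4]), (0.5, [252.8, 272.4])]
board_center [(0.8, [384.2, 188.9])]
sugar_jar []
mug [(0.91, [302.2, 194.6]), (0.32, [386.2, 203.2])]
soup_tin [(0.93, [353.5, 181.2])]
top 477.83699776745857 477.83699776745857 322.0060336101384 196.16918169919344 [[ 0.21385346 -0.97684208 -0.00680068]
 [-0.94109704 -0.20415145 -0.26955249]
 [ 0.26192185  0.06404483 -0.96296168]] [-0.23329964  0.52762875  1.49701961]
rack [(0.85, [218.0, 204.7])]
stop_grip [(0.72, [253.2, 210.1])]
pad_face [(0.84, [240.2, 209.1]), (0.52, [343.1, 166.5]), (0.22, [322.1, 233.0])]
end_wall [(0.63, [174.4, 196.6])]
tea_box_center [(0.58, [469.6, 262.5]), (0.57, [315.4, 230.5])]
board_center [(0.7, [377.0, 247.2])]
sugar_jar [(0.65, [264.0, 168.9])]
mug [(0.65, [345.7, 168.5])]
soup_tin [(0.87, [407.9, 192.5])]
```

View pictures.

View pics/side0.png

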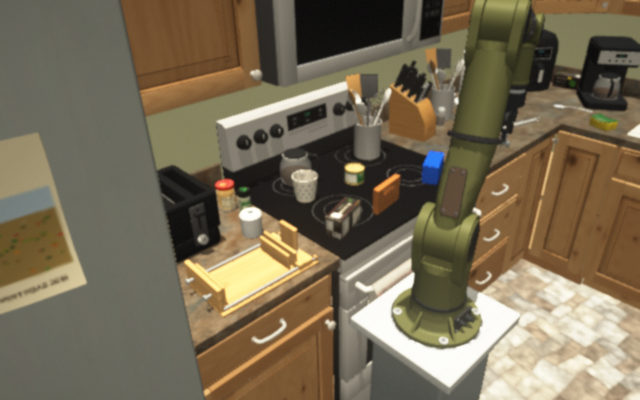

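View pics/top0.png

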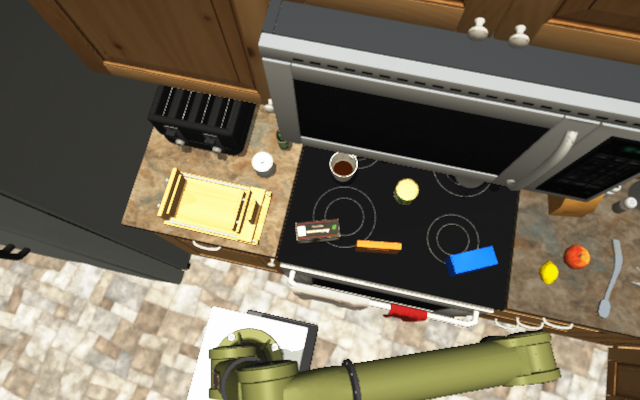

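```bash
cat > h.py <<'E'
import numpy as np
from station import manip
import cv2
def ray(c,p):
    R=np.array(c["R"]);t=np.array(c["t"])
    d=R.T@np.array([(p[0]-c["cx"])/c["fx"],(p[1]-c["cy"])/c["fy"],1]);o=-R.T@t
    return o,d
def atz(c,p,z):
    o,d=ray(c,p);return o+d*(z-o[2])/d[2]
def proj(c,X):
    x=np.array(c["R"])@np.array(X)+np.array(c["t"]);return np.array([c["fx"]*x[0]/x[2]+c["cx"],c["fy"]*x[1]/x[2]+c["cy"]])
def tri(a,p,b,q):
    o1,d1=ray(a,p);o2,d2=ray(b,q)
    A=np.stack([d1,-d2],1);s=np.linalg.lstsq(A,o2-o1,rcond=None)[0]
    return (o1+d1*s[0]+o2+d2*s[1])/2, np.linalg.norm(o1+d1*s[0]-o2-d2*s[1])
E
python3 - <<'E'
from h import *
np.set_printoptions(precision=4,suppress=True)
s=manip.camera("side");t=manip.camera("top")
L={}
for o in("rack","stop_grip","pad_face","end_wall","tea_box_center","board_center","sugar_jar","mug","soup_tin"):
    a=manip.landmark_of(o,s);b=manip.landmark_of(o,t)
    for i in a[:3]:
        for j in b[:3]:
            P,e=tri(s,i["point"],t,j["point"])
            if e<0.02: print(o,P,round(e,4),round(i["p"],2),round(j["p"],2))
for n,c,(x0,y0,x1,y1) in(("side",s,(180,160,420,315)),("top",t,(140,140,420,275))):
    im=c["img"][y0:y1,x0:x1,::-1]; cv2.imwrite(f"pics/{n}0c.png",cv2.resize(im,None,fx=2.85,fy=2.85,interpolation=cv2.INTER_CUBIC))
E
```

```text
rack [ 0.4768  0.2297 -0.011 ] 0.0038 0.86 0.96
stop_grip [0.4731 0.0942 0.089 ] 0.0079 0.79 0.58
stop_grip [0.4368 0.0599 0.2137] 0.0173 0.63 0.58
pad_face [0.4678 0.1516 0.047 ] 0.002 0.74 0.96
end_wall [0.4727 0.3745 0.0055] 0.0109 0.73 0.69
tea_box_center [ 0.4485 -0.132   0.0347] 0.0013 0.96 0.72
tea_box_center [ 0.4562 -0.6202  0.0463] 0.006 0.76 0.68
board_center [ 0.4331 -0.3241  0.0685] 0.0119 0.93 0.65
soup_tin [ 0.6631 -0.3974 -0.0102] 0.0019 0.68 0.85
```

View pics/side0c.png

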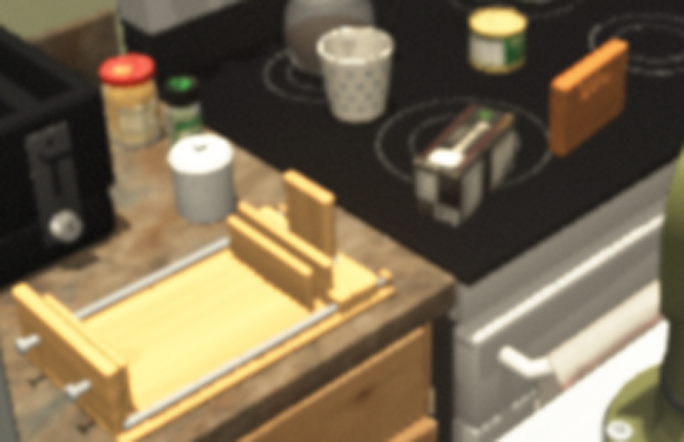

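View pics/top0c.png

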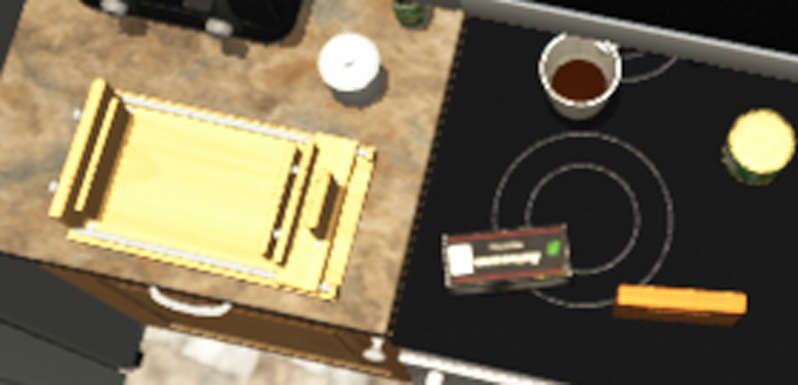

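```bash
cat >> h.py <<'E'
def cub(x,y,yaw,z0,sx,sy,sz):
    c,s=np.cos(yaw),np.sin(yaw)
    return np.array([[x+c*a*sx/2-s*b*sy/2,y+s*a*sx/2+c*b*sy/2,z0+h*sz] for a in(-1,1) for b in(-1,1) for h in(0,1)])
def sil(c,Ps,S=4):
    m=np.zeros((400*S,640*S),np.uint8)
    for P in Ps:
        q=np.array([proj(c,X) for X in P]);q=((q+0.5)*S-0.5)
        cv2.fillConvexPoly(m,cv2.convexHull((q*16).round().astype(np.int32)),1,shift=4)
    return m
def up(m,S=4): return cv2.resize(m.astype(np.float32),None,fx=S,fy=S,interpolation=cv2.INTER_CUBIC)>0.5
from scipy.optimize import minimize
def fit(cams,masks,model,x0,st):
    M=[up(m) for m in masks]
    f=lambda v:sum(float((sil(c,model(v))!=m).sum())/m.sum() for c,m in zip(cams,M))
    best=None
    sim=[np.array(x0)]+[np.array(x0)+np.eye(len(x0))[i]*st[i] for i in range(len(x0))]
    r=minimize(f,x0,method="Nelder-Mead",options=dict(initial_simplex=sim,xatol=1e-4,fatol=1e-4,maxiter=200))
    return r.x,r.fun
E
python3 - <<'E'
from h import *
np.set_printoptions(precision=4,suppress=True)
s=manip.camera("side");t=manip.camera("top")
vis={"side":s["img"].copy(),"top":t["img"].copy()}
def pick(o,c,near):
    r=manip.trace(o,c); print(o,[(round(d["p"],2),d["bbox"],int(d["region"].sum())) for d in r])
    return min(r,key=lambda d:np.hypot((d["bbox"][0]+d["bbox"][2])/2-near[0],(d["bbox"][1]+d["bbox"][3])/2-near[1]))["region"]
for o,ps,pt,z,dim,x0 in(("tea_box",(345,216),(317,230),.003,(.064,.142,.071),(.45,-.132,1.5)),("board",(384,190),(378,246),.003,(.022,.14,.095),(.433,-.31,1.5))):
    a=pick(o,s,ps);b=pick(o,t,pt)
    for cs,ms in(([s,t],[a,b]),([s],[a]),([t],[b])):
        for y0 in(-.15,.0,.15):
            print(o,len(cs),fit(cs,ms,lambda v:[cub(v[0],v[1],v[2],z,*dim)],(x0[0],x0[1],np.pi/2*0+y0),(.01,.01,.1)))
    vis["side"][a]=[255,0,0];vis["top"][b]=[255,0,0]
a=pick("rack",s,(255,275));b=pick("rack",t,(218,205))
vis["side"][a]=[0,255,0];vis["top"][b]=[0,255,0]
for n in vis: cv2.imwrite(f"pics/{n}m.png",vis[n][:,:,::-1])
np.savez("m0.npz",a=a,b=b)
E
```

```text
tea_box [(0.82, [420.6, 149.1, 444.3, 181.5], 618), (0.56, [323.6, 198.6, 361.2, 238.1], 973)]
tea_box [(0.75, [295.7, 219.6, 339.3, 243.6], 978), (0.66, [448.2, 246.6, 497.1, 278.4], 957), (0.45, [329.3, 153.1, 359.0, 181.2], 653)]
tea_box 2 (array([ 0.4542, -0.1268,  0.3538]), np.float64(0.2878068476455211))
tea_box 2 (array([ 0.4543, -0.1269,  0.3542]), np.float64(0.2877406744607588))
tea_box 2 (array([ 0.4542, -0.1269,  0.3508]), np.float64(0.28813226691241195))
tea_box 1 (array([ 0.4589, -0.1323,  0.408 ]), np.float64(0.13486250321254176))
tea_box 1 (array([ 0.4594, -0.1328,  0.412 ]), np.float64(0.13466975070675918))
tea_box 1 (array([ 0.4592, -0.1322,  0.4079]), np.float64(0.13505525571832433))
tea_box 1 (array([ 0.4542, -0.1265,  0.2915]), np.float64(0.10765886715253804))
tea_box 1 (array([ 0.4542, -0.1266,  0.2999]), np.float64(0.1074670758215062))
tea_box 1 (array([ 0.4542, -0.1264,  0.2924]), np.float64(0.10727528449047437))
board [(0.9, [371.8, 173.4, 398.6, 214.9], 701)]
board [(0.66, [355.2, 238.0, 400.4, 253.4], 490)]
board 2 (array([ 0.4421, -0.3267,  0.1667]), np.float64(0.19889374623860612))
board 2 (array([ 0.4419, -0.3279,  0.1653]), np.float64(0.19926764392432306))
board 2 (array([ 0.4421, -0.3278,  0.1622]), np.float64(0.19911288683242))
board 1 (array([ 0.442 , -0.3276,  0.1701]), np.float64(0.06867641812343918))
board 1 (array([ 0.4423, -0.3276,  0.1731]), np.float64(0.06867641812343918))
board 1 (array([ 0.442 , -0.3277,  0.1717]), np.float64(0.06947912950410275))
board 1 (array([ 0.4418, -0.3266,  0.1552]), np.float64(0.1229905588160245))
board 1 (array([ 0.4418, -0.3266,  0.1504]), np.float64(0.12158713957642256))
board 1 (array([ 0.4414, -0.3259,  0.1544]), np.float64(0.12235264097984179))
rack [(0.94, [185.5, 221.0, 316.7, 319.4], 5759), (0.34, [292.7, 167.1, 320.0, 203.1], 701)]
rack [(0.71, [158.7, 169.2, 276.0, 248.2], 5860), (0.34, [392.7, 179.4, 417.0, 204.1], 505)]
```

```bash
cat >> h.py <<'E'
def rackm(v,d=0.01):
    x,y,w=v[:3]; c,s=np.cos(w),np.sin(w)
    def bx(x0,x1,y0,y1,z0,z1): return np.array([[x+c*a-s*b,y+s*a+c*b,h] for a in(x0,x1) for b in(y0,y1) for h in(z0,z1)])
    return [bx(-.095,.095,-.165,.165,0,.008),bx(-.085,.085,.150,.162,.008,.084),bx(-.068,.068,-.099+d,-.09+d,.012,.06),bx(-.035,.035,-.157+d,-.143+d,.03,.106)]
def wire(im,c,Ps,sc,off,col):
    for P in Ps:
        q=[tuple((((proj(c,X)+.5-off)*sc-.5)*16).round().astype(int).tolist()) for X in P]
        for i in range(8):
            for b in(1,2,4):
                j=i^b
                if i<j: cv2.line(im,q[i],q[j],col,1,cv2.LINE_AA,4)
def crop(c,r,sc,name,Ps=()):
    x0,y0,x1,y1=r; im=np.ascontiguousarray(cv2.resize(c["img"][y0:y1,x0:x1,::-1],None,fx=sc,fy=sc,interpolation=cv2.INTER_CUBIC))
    for i,P in enumerate(Ps): wire(im,c,P,sc,np.array([x0,y0]),[(0,255,0),(255,0,255),(255,255,0)][i%3])
    cv2.imwrite(f"pics/{name}.png",im)
E
python3 - <<'E'
from h import *
np.set_printoptions(precision=4,suppress=True)
s=manip.camera("side");t=manip.camera("top")
m=np.load("m0.npz")
mod=lambda v:rackm(v,v[3])
for cs,ms in(([s,t],[m['a'],m['b']]),([s],[m['a']]),([t],[m['b']])):
    for d0 in (0,.02): r=fit(cs,ms,mod,(.474,.23,-.05,d0),(.01,.01,.05,.01));print(r)
    if len(cs)==2: V=r[0]
B=[cub(.4542,-.1266,.31,.003,.064,.142,.071)];D=[cub(.442,-.327,.163,.003,.022,.14,.095)]
for n,c,r1,r2 in(("side",s,(180,210,325,325),(315,165,410,245)),("top",t,(150,155,285,260),(285,205,415,265))):
    crop(c,r1,5.3,n+"r",[mod(V)]);crop(c,r2,6,n+"b",[B,D])
E
```

```text
(array([ 0.4701,  0.2253, -0.0082,  0.0165]), np.float64(0.09366338703307187))
(array([ 0.4701,  0.2249, -0.0061,  0.0174]), np.float64(0.09357491714962146))
(array([ 0.4726,  0.2236, -0.0147,  0.0174]), np.float64(0.047610262198298316))
(array([ 0.4725,  0.2232, -0.0137,  0.0169]), np.float64(0.047425768362562945))
(array([ 0.4686,  0.2269, -0.0085,  0.0083]), np.float64(0.029139468407355262))
(array([ 0.4686,  0.2269, -0.0085,  0.0283]), np.float64(0.029139468407355262))
```

View pics/sider.png

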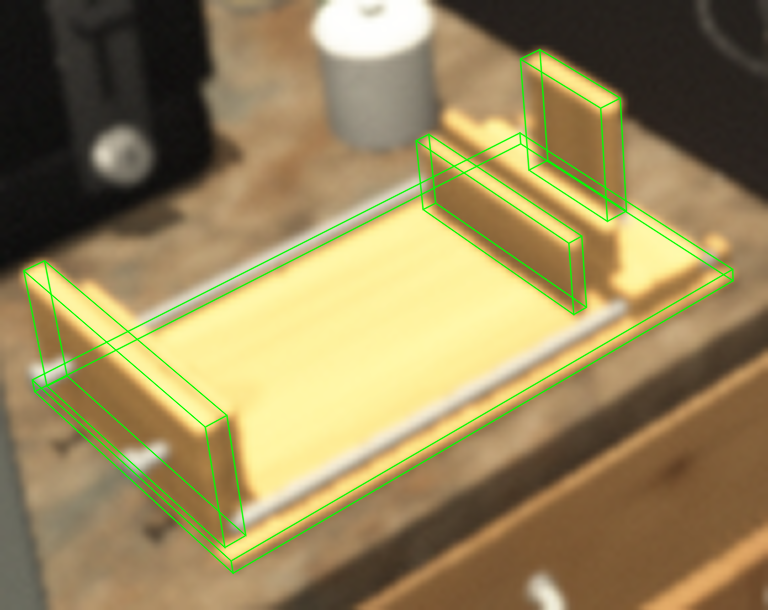

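View pics/topr.png

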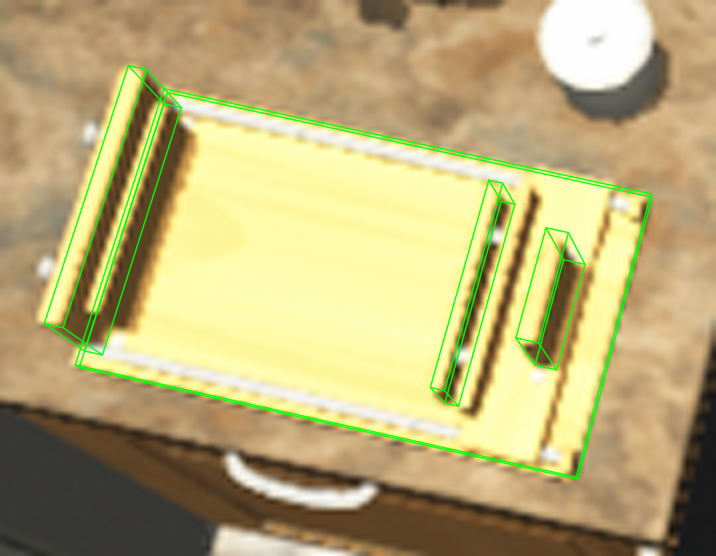

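View pics/sideb.png

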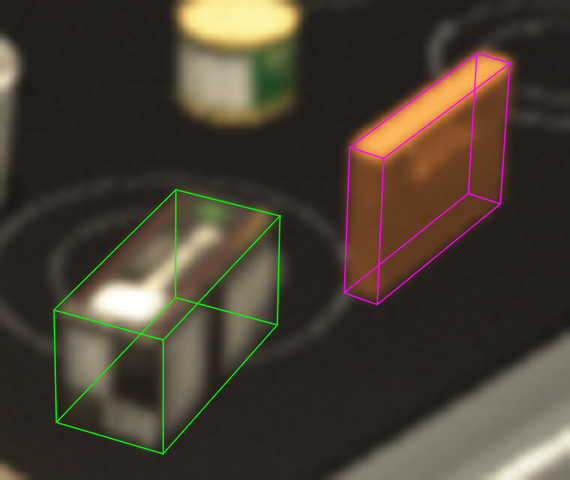

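View pics/topb.png

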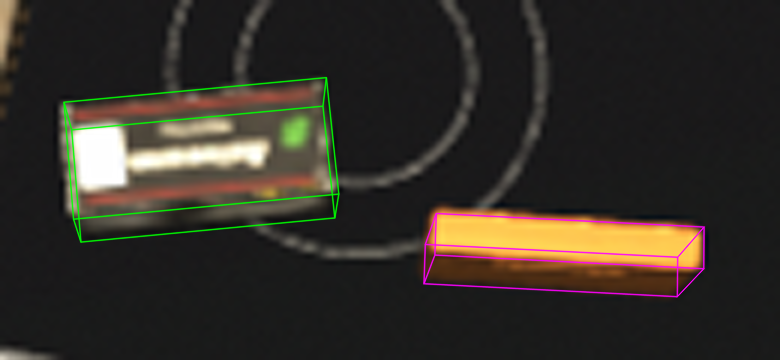

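Side view (crop): the pieces are the rack at about (250,270), the dark box at (345,216), the orange board at (385,190) and the jar at (250,220). Three things look box-shaped: the dark printed box at top (317,230), the blue box at top (472,260), and the mug at (345,167), which is a misdetection. The dark card one matches the description and the enlarged crop confirms it. I'm turning the jaws towards its thickness now.

```bash
python3 -m handwheel '[[0,-8.3,0,0,0,0,1],[0,-8.3,0,0,0,0,1],[0,-8.3,0,0,0,0,1],[0,-8.3,0,0,0,0,1],[0,-8.3,0,0,0,0,1],[0,-8.3,0,0,0,0,1],[0,-8.3,0,0,0,0,1],[0,-8.3,0,0,0,0,1],[0,-8.3,0,0,0,0,1],[0,-8.3,0,0,0,0,1],[0,-8.3,0,0,0,0,1],[0,0,0,0,0,0,1]]' 30
cat >> h.py <<'E'
from scipy.spatial.transform import Rotation as Ro
def togo(target,yaw=None):
    s=manip.read_state();R=Ro.from_euler("xyz",s["tcp_rot"],degrees=True)
    print("tcp",s["tcp_pos"].round(4),s["tcp_rot"].round(2),"shift tool",R.inv().apply(np.array(target)-s["tcp_pos"]).round(4), "F",s["wrist_force"].round(1),"w",round(s["gripper_width"],4),"t",round(s["t"],2))
    if yaw is not None: print("turn ay",round(-((yaw-s["tcp_rot"][2]+180)%360-180),2))
E
python3 -c "
from h import *
togo((.455,-.1275,.2),18.3)"
```

```text
t: 3.7
tcp_pos: [0.1913, -0.6213, 0.2313]
tcp_rot: [-90.0, -0.0, 18.4]
wrist_force: [0.7, -0.4, 0.7]
gripper_width: 0.0853
tcp [ 0.1913 -0.6213  0.2313] [-9.000e+01 -1.000e-02  1.844e+01] shift tool [0.4064 0.0314 0.385 ] F [ 0.7 -0.4  0.7] w 0.0853 t 3.7
turn ay 0.14
```

```bash
python3 -m handwheel '[[0,0,0,0.037,0,0.035,1],[0,0,0,0.037,0,0.035,1],[0,0,0,0.037,0,0.035,1],[0,0,0,0.037,0,0.035,1],[0,0,0,0.037,0,0.035,1],[0,0,0,0.037,0,0.035,1],[0,0,0,0.037,0.006,0.035,1],[0,0,0,0.037,0.006,0.035,1],[0,0,0,0.037,0.006,0.035,1],[0,0,0,0.037,0.006,0.035,1],[0,0,0,0.036,0.007,0.035,1],[0,0,0,0,0,0,1]]'
python3 - <<'E'
from h import *
togo((.455,-.1275,.125),18.3)
s=manip.camera("side");t=manip.camera("top")
B=[cub(.4542,-.1266,.32,.003,.064,.142,.071)]
crop(s,(300,130,430,240),5,"s2",[B]);crop(t,(260,150,400,260),5,"t2",[B])
E
```

```text
t: 4.9
tcp_pos: [0.452, -0.13, 0.201]
tcp_rot: [-89.9, -0.1, 18.9]
wrist_force: [0.4, -0.5, 0.0]
gripper_width: 0.0857
tcp [ 0.452 -0.13   0.201] [-89.9   -0.12  18.88] shift tool [0.0035 0.076  0.0013] F [ 0.4 -0.5  0. ] w 0.0857 t 4.9
turn ay 0.58
```

View pics/s2.png

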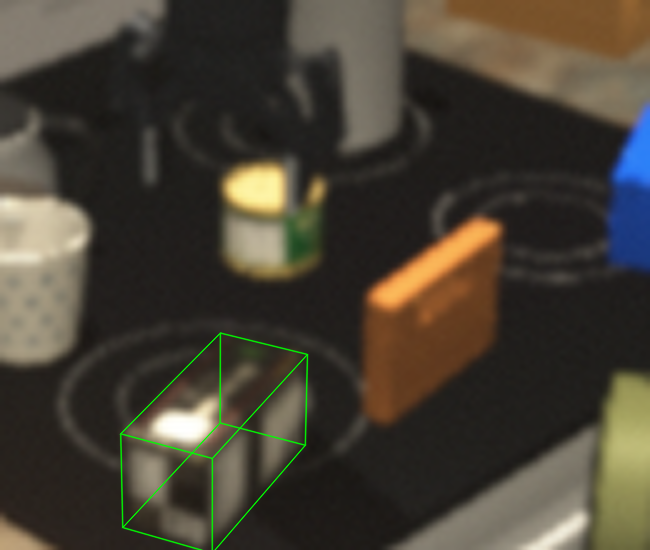

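View pics/t2.png

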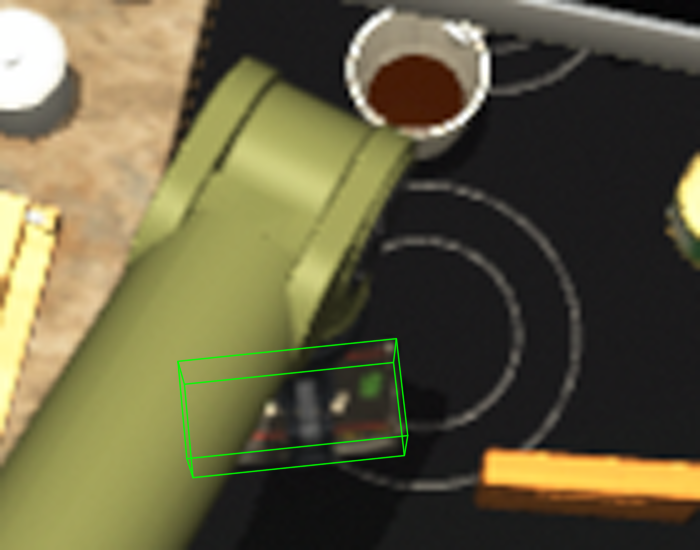

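```bash
python3 -m handwheel '[[0,0.5,0,0.002,0.03,0.001,1],[0,0,0,0,0.03,0,1],[0,0,0,0,0.03,0,1],[0,0,0,0,0.02,0,1],[0,0,0,0,0.02,0,1],[0,0,0,0,0.02,0,1],[0,0,0,0,0.015,0,1],[0,0,0,0,0,0,1],[0,0,0,0,0,0,1]]'
python3 - <<'E'
from h import *
togo((.455,-.1275,.035),18.3)
s=manip.camera("side");t=manip.camera("top")
crop(s,(300,130,430,240),5,"s3");crop(t,(260,150,400,260),5,"t3")
E
```

```text
t: 5.9
tcp_pos: [0.4511, -0.1368, 0.0362]
tcp_rot: [-90.0, 0.0, 17.8]
wrist_force: [0.8, 0.4, -0.6]
gripper_width: 0.0857
tcp [ 0.4511 -0.1368  0.0362] [-90.     0.    17.82] shift tool [0.0066 0.0012 0.0077] F [ 0.8  0.4 -0.6] w 0.0857 t 5.9
turn ay -0.48
```

View pics/s3.png

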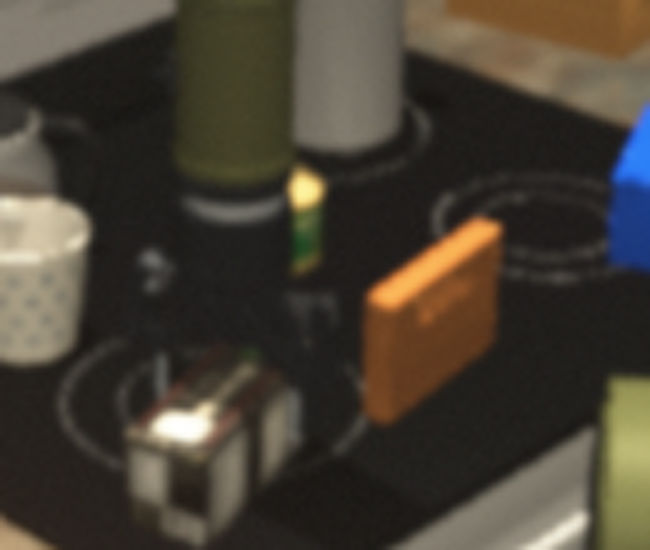

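```bash
python3 -m handwheel '[[0,-0.5,0,0.004,0.003,0.004,1],[0,0,0,0.002,0,0.003,1],[0,0,0,0,0,0,0],[0,0,0,0,0,0,0],[0,0,0,0,0,0,0],[0,0,0,0,0,0,0],[0,0,0,0,0,0,0],[0,0,0,0,0,0,0],[0,0,0,0,0,0,0]]' 30
python3 -c "
from h import *
togo((.455,-.1275,.18),18.3)"
```

```text
t: 6.9
tcp_pos: [0.4549, -0.1274, 0.0333]
tcp_rot: [-90.0, -0.0, 18.4]
wrist_force: [0.3, 2.7, 5.7]
gripper_width: 0.0636
tcp [ 0.4549 -0.1274  0.0333] [-9.001e+01 -2.000e-02  1.843e+01] shift tool [ 1.000e-04 -1.467e-01 -1.000e-04] F [0.3 2.7 5.7] w 0.0636 t 6.9
turn ay 0.13
```

Gripped at 63.6 mm. Next I lift and turn towards the crosswise direction.

```bash
python3 -m handwheel '[[0,0,0,0,-0.02,0,0],[0,0,0,0,-0.04,0,0],[0,0,0,0,-0.04,0,0],[0,0,0,0,-0.04,0,0],[0,0,0,0,-0.01,0,0],[0,-8,0,0,0,0,0],[0,-8,0,0,0,0,0],[0,-8,0,0,0,0,0],[0,-8,0,0,0,0,0],[0,-8,0,0,0,0,0],[0,-8,0,0,0,0,0],[0,-8,0,0,0,0,0]]'
python3 -m handwheel '[[0,-8,0,0,0,0,0],[0,-7.2,0,0,0,0,0],[0,0,0,0,0,0,0],[0,0,0,0,0,0,0]]'
python3 -c "
from h import *
togo((.4705,.2855,.183),89.5)"
```

```text
t: 8.1
tcp_pos: [0.4535, -0.1278, 0.1814]
tcp_rot: [-89.9, -0.0, 74.7]
wrist_force: [0.2, -0.4, -1.6]
gripper_width: 0.063
t: 8.5
tcp_pos: [0.4539, -0.1277, 0.182]
tcp_rot: [-89.9, -0.0, 89.4]
wrist_force: [0.3, 0.2, -1.2]
gripper_width: 0.0635
tcp [ 0.4539 -0.1277  0.182 ] [-8.991e+01 -3.000e-02  8.943e+01] shift tool [ 0.4134 -0.0008 -0.0125] F [ 0.3  0.2 -1.2] w 0.0635 t 8.5
turn ay -0.07
```

```bash
python3 -m handwheel '[[0,0,0,0.037,0,-0.001,0],[0,0,0,0.037,0,-0.001,0],[0,0,0,0.037,0,-0.001,0],[0,0,0,0.037,0,-0.001,0],[0,0,0,0.037,0,-0.001,0],[0,0,0,0.037,0,-0.001,0],[0,0,0,0.037,0,-0.001,0],[0,0,0,0.037,0,-0.001,0],[0,0,0,0.037,0,-0.001,0],[0,0,0,0.037,0,-0.001,0],[0,0,0,0.037,0,-0.001,0],[0,0,0,0.006,0,-0.001,0]]'
python3 -m handwheel '[[0,0,0,0,0,0,0],[0,0,0,0,0,0,0],[0,0,0,0,0,0,0]]'
python3 - <<'E'
from h import *
togo((.4705,.2855,.04),89.5)
s=manip.camera("side");t=manip.camera("top")
crop(s,(150,130,350,320),3.5,"s4");crop(t,(140,120,320,270),4,"t4")
E
```

```text
t: 9.7
tcp_pos: [0.4674, 0.2907, 0.1827]
tcp_rot: [-89.9, -0.2, 89.9]
wrist_force: [-1.0, 1.3, -1.5]
gripper_width: 0.0629
t: 10.0
tcp_pos: [0.4699, 0.2833, 0.1827]
tcp_rot: [-90.0, 0.1, 89.4]
wrist_force: [-0.6, -0.0, -1.2]
gripper_width: 0.0633
tcp [0.4699 0.2833 0.1827] [-90.     0.09  89.43] shift tool [ 0.0024  0.1427 -0.0006] F [-0.6 -0.  -1.2] w 0.0633 t 10.0
turn ay -0.07
```

View pics/s4.png

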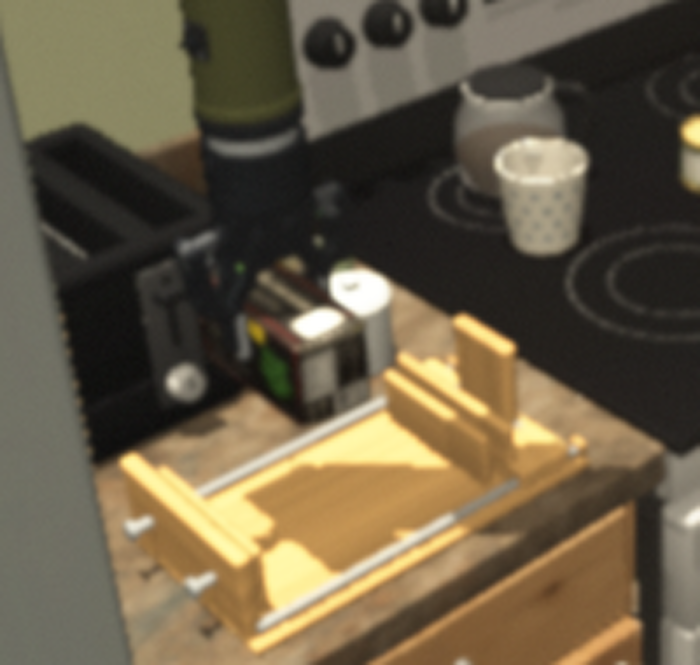

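View pics/t4.png

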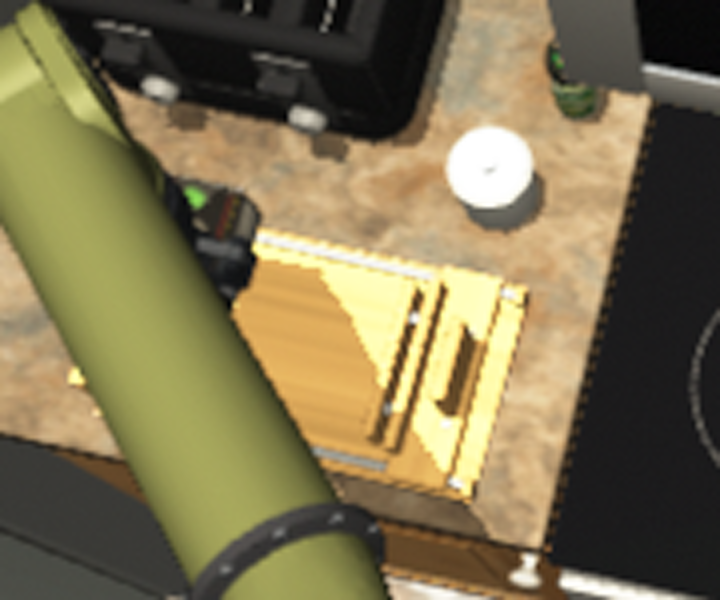

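```bash
python3 -m handwheel '[[0,0,0,0.002,0.03,0,0],[0,0,0,0,0.03,0,0],[0,0,0,0,0.03,0,0],[0,0,0,0,0.01,0,0],[0,0,0,0,0.01,0,0],[0,0,0,0,0,0,0],[0,0,0,0,0,0,0]]'
python3 - <<'E'
from h import *
togo((.4705,.2855,.04),89.5)
s=manip.camera("side")
r=manip.read_state();p=r["tcp_pos"]
B=[cub(p[0],p[1],np.radians(r["tcp_rot"][2]),.003+p[2]-.0333,.0635,.142,.071)]
crop(s,(180,180,330,320),5.2,"s5",[rackm((.4705,.2252,-.009),.017),B])
E
```

```text
t: 10.8
tcp_pos: [0.4701, 0.2877, 0.0741]
tcp_rot: [-90.1, -0.0, 89.6]
wrist_force: [0.5, 0.6, -0.7]
gripper_width: 0.0632
tcp [0.4701 0.2877 0.0741] [-9.009e+01 -4.000e-02  8.960e+01] shift tool [-0.0023  0.0341 -0.0004] F [ 0.5  0.6 -0.7] w 0.0632 t 10.8
turn ay 0.1
```

View pics/s5.png

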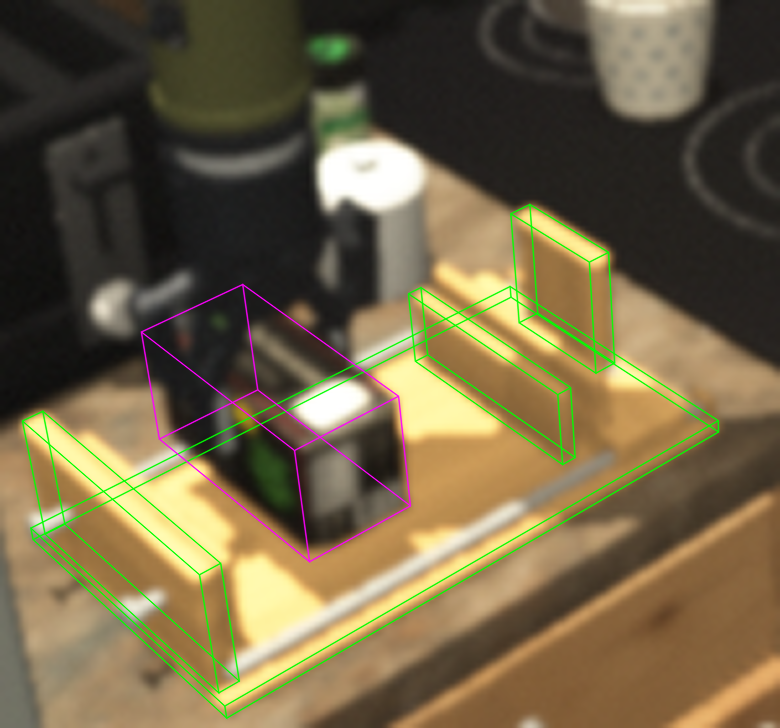

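```bash
python3 - <<'E'
from h import *
np.set_printoptions(precision=4,suppress=True)
s=manip.camera("side")
r=manip.read_state();p=r["tcp_pos"];yaw=np.radians(r["tcp_rot"][2])
tr=manip.trace("tea_box",s);print([(d["p"],d["bbox"]) for d in tr])
B=[cub(p[0],p[1],yaw,.003+p[2]-.0333,.0635,.142,.071)]
x0,y0,x1,y1=200,225,270,295
im=cv2.resize(s["img"][y0:y1,x0:x1,::-1],None,fx=8,fy=8,interpolation=cv2.INTER_CUBIC)
im=np.ascontiguousarray(np.clip(im.astype(float)*1.8,0,255).astype(np.uint8))
a=im.copy();wire(a,s,B,8,np.array([x0,y0]),(255,0,255))
cv2.imwrite("pics/s6.png",a)
E
```

```text
[(0.8, [208.2, 240.8, 257.7, 285.7])]
```

View pics/s6.png

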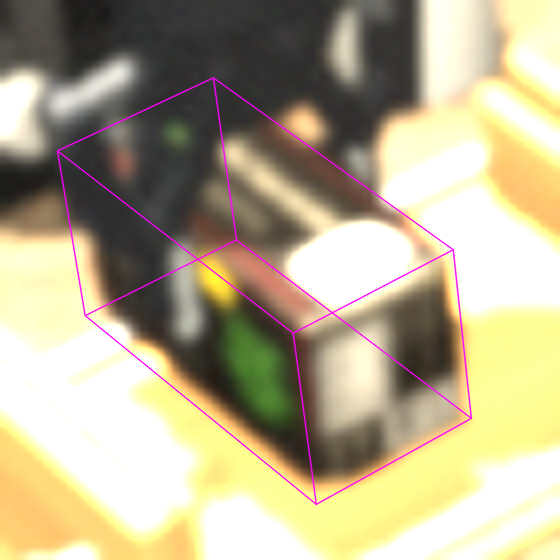

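```bash
python3 -m handwheel '[[0,0,0,-0.002,0.01,0,0],[0,0,0,0,0.01,0,0],[0,0,0,0,0.006,0,0],[0,0,0,0,0.004,0,0],[0,0,0,0,0.002,0,0],[0,0,0,0,0.001,0,0],[0,0,0,0,0,0,0],[0,0,0,0,0,0,0]]'
python3 - <<'E'
from h import *
togo((.4705,.2855,.04),89.5)
s=manip.camera("side")
crop(s,(180,200,310,320),6,"s7")
E
```

```text
t: 11.75
tcp_pos: [0.4695, 0.2855, 0.0402]
tcp_rot: [-90.0, -0.0, 89.6]
wrist_force: [0.6, -0.2, -1.5]
gripper_width: 0.063
tcp [0.4695 0.2855 0.0402] [-9.002e+01 -1.000e-02  8.963e+01] shift tool [ 0.      0.0002 -0.001 ] F [ 0.6 -0.2 -1.5] w 0.063 t 11.75
turn ay 0.13
```

View pics/s7.png

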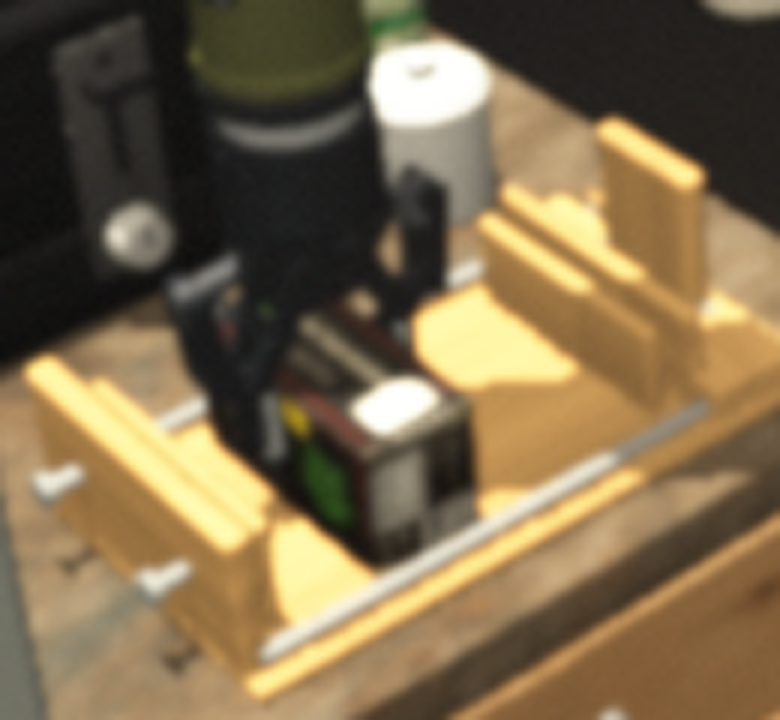

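The box sits inside the near rod at about (245,290), with clear room to the backing plate. I'll lower it to contact in small steps.

```bash
python3 -m handwheel '[[0,0,0,0,0.001,0,0],[0,0,0,0,0.001,0,0],[0,0,0,0,0,0,0]]'; python3 -m handwheel '[[0,0,0,0,0.001,0,0],[0,0,0,0,0,0,0]]'
```

```text
t: 12.1
tcp_pos: [0.4695, 0.2854, 0.0384]
tcp_rot: [-90.0, 0.0, 89.6]
wrist_force: [-1.7, -1.2, 2.4]
gripper_width: 0.0635
t: 12.3
tcp_pos: [0.4696, 0.2854, 0.0384]
tcp_rot: [-90.0, 0.1, 89.6]
wrist_force: [-4.2, -4.4, 11.6]
gripper_width: 0.0629
```

```bash
python3 -m handwheel '[[0,0,0,0,-0.001,0,0.9],[0,0,0,0,0,0,0.9],[0,0,0,0,0,0,0.9],[0,0,0,0,0,0,0.9],[0,0,0,0,-0.02,0,0.9],[0,0,0,0,-0.03,0,0.9],[0,0,0,0,-0.05,0,0.9],[0,0,0,0,-0.05,0,0.9],[0,0,0,0,0,0,0.9],[0,0,0,0,0,0,0.9]]'
python3 - <<'E'
from h import *
togo((.442,-.327,.2),9.4)
s=manip.camera("side")
crop(s,(180,200,310,320),6,"s8")
E
```

```text
t: 13.3
tcp_pos: [0.47, 0.2856, 0.1891]
tcp_rot: [-90.1, -0.0, 89.6]
wrist_force: [-0.4, -0.2, -1.3]
gripper_width: 0.077
tcp [0.47   0.2856 0.1891] [-9.015e+01 -2.000e-02  8.960e+01] shift tool [-0.6128 -0.0112  0.0238] F [-0.4 -0.2 -1.3] w 0.077 t 13.3
turn ay 80.2
```

View pics/s8.png

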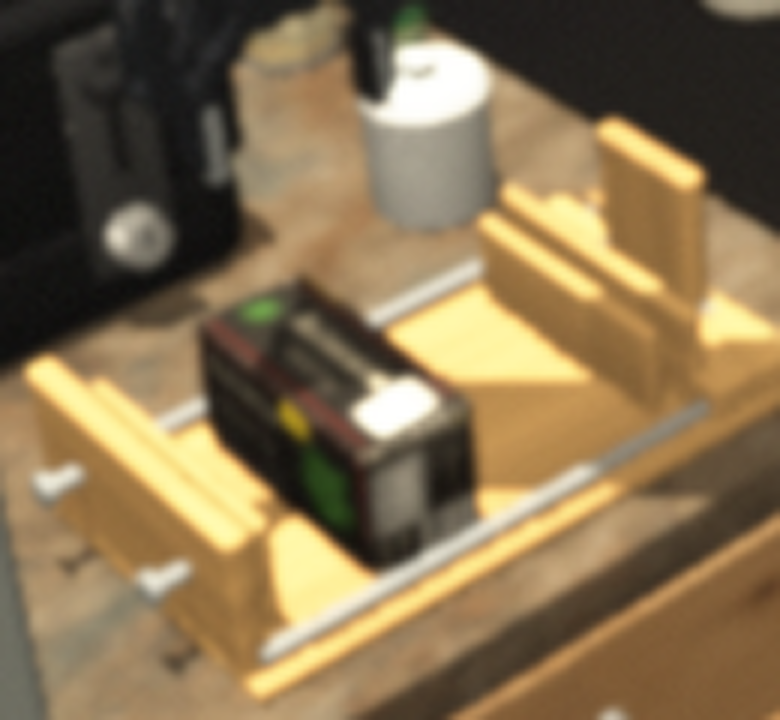

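```bash
python3 -m handwheel '[[0,0,0,-0.03,0,0.002,0.9],[0,0,0,-0.05,0,0.002,0.9],[0,0,0,-0.05,0,0.002,0.9],[0,0,0,-0.05,0,0.002,0.9],[0,0,0,-0.05,0,0.002,0.9],[0,0,0,-0.05,0,0.002,0.9],[0,0,0,-0.05,0,0.002,0.9],[0,0,0,-0.05,0,0.002,0.9],[0,0,0,-0.05,0,0.002,0.9],[0,0,0,-0.05,0,0.002,0.9],[0,0,0,-0.05,0,0.002,0.9],[0,0,0,-0.05,0,0.002,0.9]]'
python3 -m handwheel '[[0,8,0,0,0,0,0.7],[0,8,0,0,0,0,0.7],[0,8,0,0,0,0,0.7],[0,8,0,0,0,0,0.7],[0,8,0,0,0,0,0.7],[0,8,0,0,0,0,0.7],[0,8,0,0,0,0,0.7],[0,8,0,0,0,0,0.7],[0,8,0,0,0,0,0.7],[0,8,0,0,0,0,0.7],[0,0.2,0,0,0,0,0.7],[0,0,0,0,0,0,0.7]]'
python3 - <<'E'
from h import *
togo((.442,-.327,.12),9.4)
E
```

```text
t: 14.55
tcp_pos: [0.4399, -0.2956, 0.1859]
tcp_rot: [-89.8, -0.1, 89.6]
wrist_force: [1.1, 0.5, -0.3]
gripper_width: 0.077
t: 15.75
tcp_pos: [0.4408, -0.2937, 0.1866]
tcp_rot: [-89.9, 0.1, 9.6]
wrist_force: [-0.5, -0.3, 0.6]
gripper_width: 0.0594
tcp [ 0.4408 -0.2937  0.1866] [-89.89   0.1    9.6 ] shift tool [-0.0042  0.0665 -0.0332] F [-0.5 -0.3  0.6] w 0.0594 t 15.75
turn ay 0.2
```

```bash
python3 -m handwheel '[[0,0,0,-0.002,0.02,-0.017,0.7],[0,0,0,-0.002,0.02,-0.016,0.7],[0,0,0,0,0.02,0,0.7],[0,0,0,0,0,0,0.7],[0,0,0,0,0,0,0.7]]'
python3 - <<'E'
from h import *
togo((.442,-.327,.04),9.4)
s=manip.camera("side");t=manip.camera("top")
D=[cub(.442,-.327,.163,.003,.022,.14,.095)]
crop(s,(340,110,440,230),6,"s9",[D]);crop(t,(320,180,430,270),6,"t9",[D])
E
```

```text
t: 16.25
tcp_pos: [0.4428, -0.3267, 0.1278]
tcp_rot: [-89.9, 0.0, 9.5]
wrist_force: [-0.1, 0.6, -0.4]
gripper_width: 0.0598
tcp [ 0.4428 -0.3267  0.1278] [-8.993e+01  3.000e-02  9.520e+00] shift tool [-0.0008  0.0878 -0.0002] F [-0.1  0.6 -0.4] w 0.0598 t 16.25
turn ay 0.12
```

View pics/s9.png

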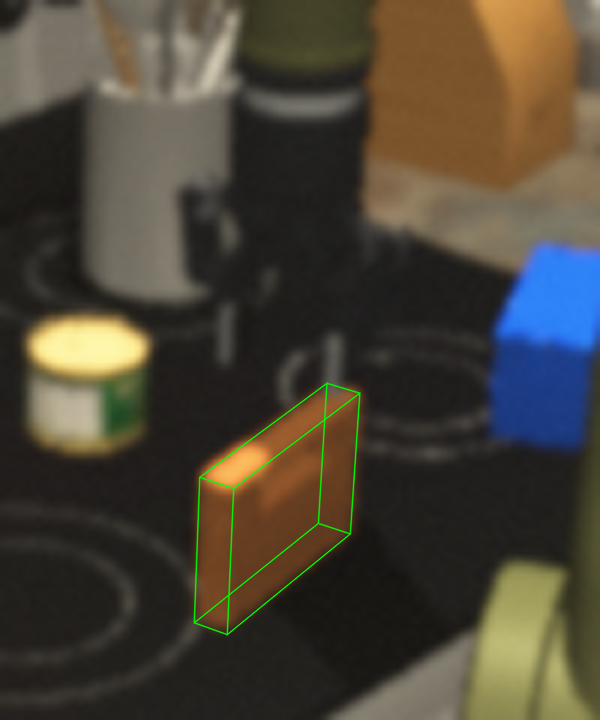

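View pics/t9.png

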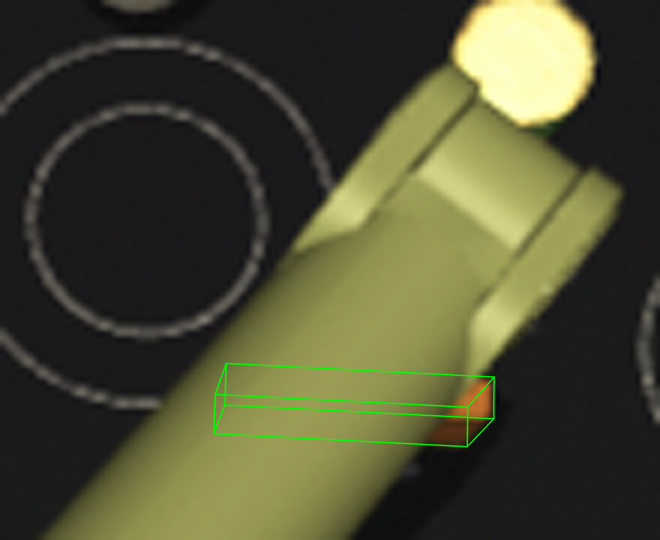

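The wireframe fits the board in both views, with the side top edge at about (385,178). I'll descend and grip.

```bash
python3 -m handwheel '[[0,0,0,0,0.025,0,0.7],[0,0,0,0,0.025,0,0.7],[0,0,0,0,0.02,0,0.7],[0,0,0,0,0.012,0,0.7],[0,0,0,0,0.006,0,0.7],[0,0,0,0,0,0,0.7],[0,0,0,0,0,0,0],[0,0,0,0,0,0,0],[0,0,0,0,0,0,0],[0,0,0,0,0,0,0],[0,0,0,0,0,0,0],[0,0,0,0,0,0,0]]' 40
python3 -m handwheel '[[0,0,0,0,0,0,0],[0,0,0,0,0,0,0]]'
```

```text
t: 17.55
tcp_pos: [0.4436, -0.3278, 0.041]
tcp_rot: [-90.1, -0.0, 9.4]
wrist_force: [-1.1, 0.7, 6.1]
gripper_width: 0.0217
t: 17.75
tcp_pos: [0.4436, -0.3278, 0.041]
tcp_rot: [-90.1, -0.0, 9.4]
wrist_force: [-1.2, 0.4, 5.6]
gripper_width: 0.0215
```

```bash
python3 -m handwheel '[[0,0,0,0,-0.02,0,0],[0,0,0,0,-0.04,0,0],[0,0,0,0,-0.04,0,0],[0,0,0,0,-0.04,0,0],[0,-8,0,0,-0.01,0,0],[0,-8,0,0,0,0,0],[0,-8,0,0,0,0,0],[0,-8,0,0,0,0,0],[0,-8,0,0,0,0,0],[0,-8,0,0,0,0,0],[0,-8,0,0,0,0,0],[0,-8,0,0,0,0,0]]'
python3 -m handwheel '[[0,-8,0,0,0,0,0],[0,-8,0,0,0,0,0],[0,0,0,0,0,0,0],[0,0,0,0,0,0,0]]'
python3 -c "
from h import *
togo((.4695,.202,.19),89.5)"
```

```text
t: 18.95
tcp_pos: [0.4425, -0.327, 0.1893]
tcp_rot: [-89.9, -0.0, 73.8]
wrist_force: [0.6, 0.3, -2.0]
gripper_width: 0.0218
t: 19.35
tcp_pos: [0.4426, -0.3272, 0.1896]
tcp_rot: [-90.0, -0.0, 89.2]
wrist_force: [0.4, 0.3, -1.6]
gripper_width: 0.0211
tcp [ 0.4426 -0.3272  0.1896] [-8.997e+01 -3.000e-02  8.923e+01] shift tool [ 5.295e-01 -2.000e-04 -1.970e-02] F [ 0.4  0.3 -1.6] w 0.0211 t 19.35
turn ay -0.27
```

```bash
python3 -m handwheel '[[0,0,0,0.03,0,-0.002,0],[0,0,0,0.046,0,-0.002,0],[0,0,0,0.046,0,-0.002,0],[0,0,0,0.046,0,-0.002,0],[0,0,0,0.046,0,-0.002,0],[0,0,0,0.046,0,-0.002,0],[0,0,0,0.046,0,-0.002,0],[0,0,0,0.046,0,-0.002,0],[0,0,0,0.046,0,-0.002,0],[0,0,0,0.046,0,-0.001,0],[0,0,0,0.046,0,0,0],[0,0,0,0.039,0,0,0]]'
python3 -m handwheel '[[0,-0.3,0,0,0,0,0],[0,0,0,0,0,0,0],[0,0,0,0,0,0,0]]'
python3 -c "
from h import *
togo((.4695,.203,.05),89.5)"
```

```text
t: 20.55
tcp_pos: [0.467, 0.2038, 0.1903]
tcp_rot: [-90.1, 0.0, 89.3]
wrist_force: [0.1, 0.5, -1.4]
gripper_width: 0.0215
t: 20.85
tcp_pos: [0.4675, 0.2, 0.1897]
tcp_rot: [-90.0, 0.1, 89.5]
wrist_force: [0.1, -1.0, -1.6]
gripper_width: 0.0209
tcp [0.4675 0.2    0.1897] [-8.998e+01  8.000e-02  8.955e+01] shift tool [ 0.0032  0.1397 -0.002 ] F [ 0.1 -1.  -1.6] w 0.0209 t 20.85
turn ay 0.05
```

Contact is expected at a TCP height near 0.046. I'll go down to about 0.075 first and look.

```bash
python3 -m handwheel '[[0,0,0,0.003,0.03,-0.002,0],[0,0,0,0,0.03,0,0],[0,0,0,0,0.03,0,0],[0,0,0,0,0.015,0,0],[0,0,0,0,0.01,0,0],[0,0,0,0,0,0,0],[0,0,0,0,0,0,0]]'
python3 - <<'E'
from h import *
togo((.4695,.203,.05),89.5)
s=manip.camera("side")
crop(s,(180,190,320,320),5.5,"s10")
E
```

```text
t: 21.55
tcp_pos: [0.4702, 0.2045, 0.076]
tcp_rot: [-90.1, -0.0, 89.7]
wrist_force: [0.9, 0.2, -0.6]
gripper_width: 0.0211
tcp [0.4702 0.2045 0.076 ] [-9.009e+01 -2.000e-02  8.967e+01] shift tool [-0.0016  0.026   0.0008] F [ 0.9  0.2 -0.6] w 0.0211 t 21.55
turn ay 0.17
```

View pics/s10.png

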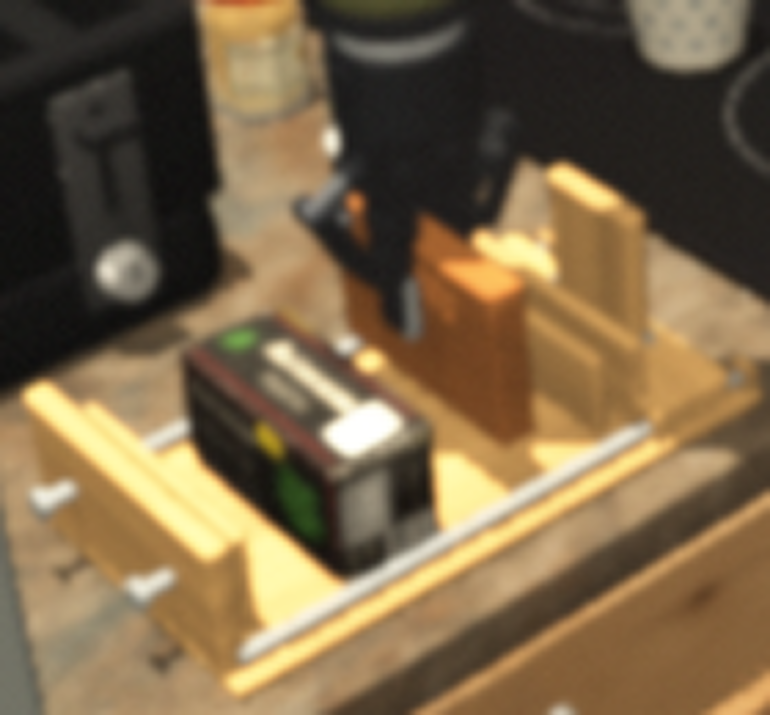

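```bash
python3 -m handwheel '[[0,0,0,-0.001,0.01,0,0],[0,0,0,0,0.01,0,0],[0,0,0,0,0.005,0,0],[0,0,0,0,0.003,0,0],[0,0,0,0,0,0,0],[0,0,0,0,0,0,0]]';python3 -m handwheel '[[0,0,0,0,0.001,0,0],[0,0,0,0,0.001,0,0],[0,0,0,0,0,0,0]]'
```

```text
t: 22.2
tcp_pos: [0.4694, 0.2037, 0.047]
tcp_rot: [-90.0, -0.0, 89.7]
wrist_force: [-0.5, 0.5, -2.0]
gripper_width: 0.0217
t: 22.5
tcp_pos: [0.4695, 0.2037, 0.046]
tcp_rot: [-90.0, 0.0, 89.7]
wrist_force: [-3.2, -1.4, 8.1]
gripper_width: 0.0212
```

```bash
python3 -m handwheel '[[0,0,0,0,-0.001,0,0.5],[0,0,0,0,0,0,0.5],[0,0,0,0,0,0,0.5],[0,0,0,0,0,0,0.5],[0,0,0,0,-0.02,0,0.5],[0,0,0,0,-0.03,0,0.5],[0,0,0,0,-0.05,0,0.5],[0,0,0,0,-0.04,0,0.5],[0,0,0,0,0,0,0.5],[0,0,0,0,0,0,0.5]]'
python3 - <<'E'
from h import *
togo((.469,.0925,.14),89.5)
s=manip.camera("side")
crop(s,(180,190,320,320),5.5,"s11")
g=manip.landmark_of("stop_grip",s);print([(d["p"],d["point"],atz(s,d["point"],.085)) for d in g])
E
```

```text
t: 23.5
tcp_pos: [0.4699, 0.2033, 0.1865]
tcp_rot: [-90.1, 0.0, 89.7]
wrist_force: [-0.5, 0.6, -1.5]
gripper_width: 0.0428
tcp [0.4699 0.2033 0.1865] [-9.011e+01  4.000e-02  8.969e+01] shift tool [-0.1108  0.0466  0.0003] F [-0.5  0.6 -1.5] w 0.0428 t 23.5
turn ay 0.19
[(0.74, [303.4, 196.0], array([ 0.58886547, -0.07703189,  0.085     ])), (0.66, [285.9, 227.8], array([0.48251525, 0.08700916, 0.085     ]))]
```

View pics/s11.png

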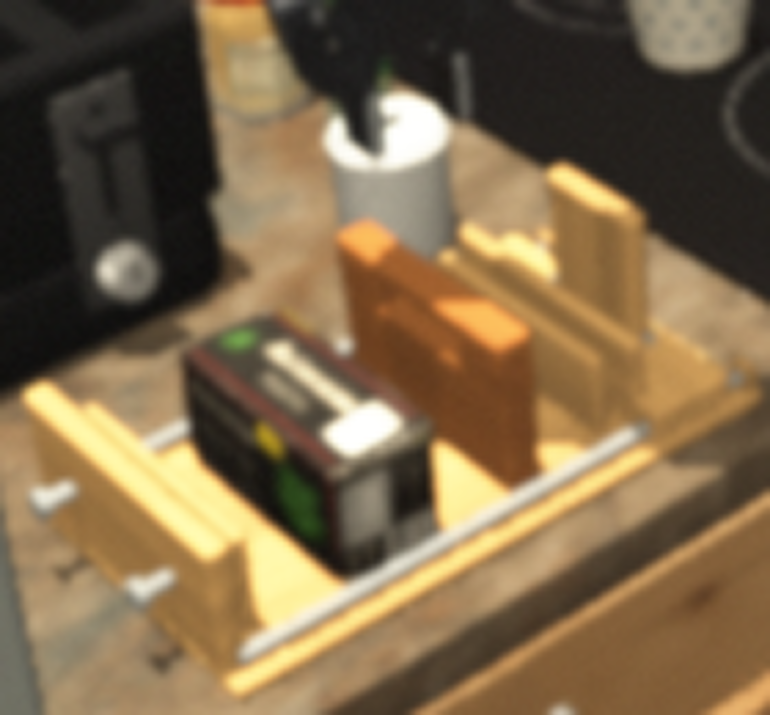

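```bash
python3 -m handwheel '[[0,0,0,-0.02,0,0,0.6],[0,0,0,-0.035,0,0,0.6],[0,0,0,-0.035,0,0,0.6],[0,0,0,-0.021,0.02,0,0.6],[0,0,0,0,0.02,0,0.6],[0,0,0,0,0,0,0.6],[0,0,0,0,0,0,0.6]]'
python3 - <<'E'
from h import *
togo((.469,.0925,.066),89.5)
s=manip.camera("side");t=manip.camera("top")
crop(s,(210,150,330,290),5,"s12",[rackm((.4705,.2252,-.009),.017)]);crop(t,(180,150,320,260),5,"t12",[rackm((.4705,.2252,-.009),.017)])
E
```

```text
t: 24.3
tcp_pos: [0.4679, 0.0932, 0.1453]
tcp_rot: [-89.9, -0.1, 89.8]
wrist_force: [0.8, -0.0, 1.4]
gripper_width: 0.0512
tcp [0.4679 0.0932 0.1453] [-8.986e+01 -8.000e-02  8.980e+01] shift tool [-0.0008  0.0793 -0.0013] F [ 0.8 -0.   1.4] w 0.0512 t 24.3
turn ay 0.3
```

View pics/s12.png

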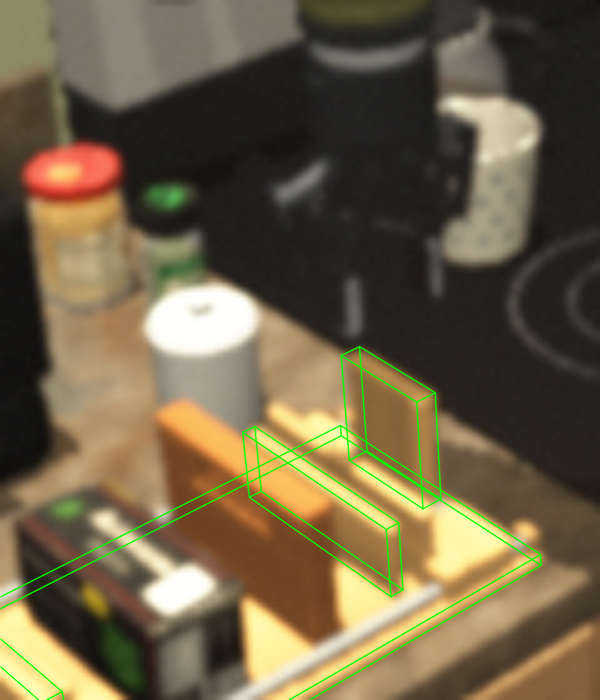

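View pics/t12.png

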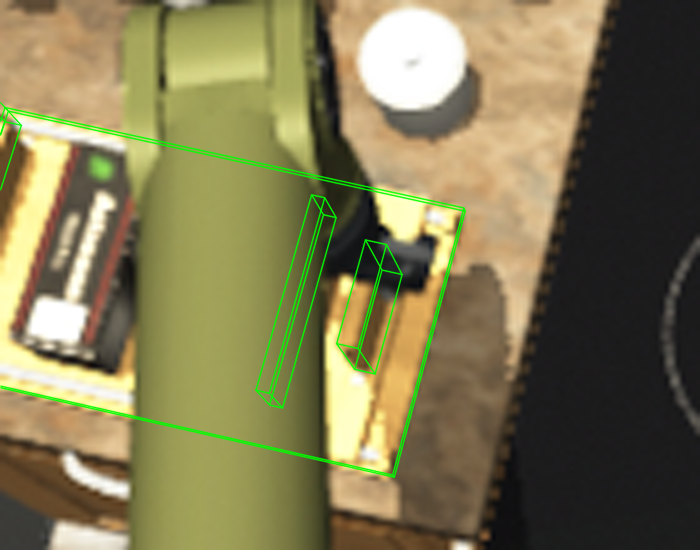

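```bash
python3 -m handwheel '[[0,0.3,0,0,0.02,-0.001,0.6],[0,0,0,0,0.02,0,0.6],[0,0,0,0,0.02,0,0.6],[0,0,0,0,0.012,0,0.6],[0,0,0,0,0.006,0,0.6],[0,0,0,0,0,0,0.6],[0,0,0,0,0,0,0.6]]' 50
python3 -m handwheel '[[0,0,0,0,0,0,0],[0,0,0,0,0,0,0],[0,0,0,0,0,0,0],[0,0,0,0,0,0,0],[0,0,0,0,0,0,0],[0,0,0,0,0,0,0],[0,0,0,0,0,0,0]]' 50
```

```text
t: 25.1
tcp_pos: [0.4704, 0.0928, 0.0688]
tcp_rot: [-90.1, -0.0, 89.4]
wrist_force: [0.1, -0.6, 0.1]
gripper_width: 0.0515
t: 25.8
tcp_pos: [0.4703, 0.0932, 0.0687]
tcp_rot: [-90.1, -0.0, 89.4]
wrist_force: [-1.8, 2.1, 6.5]
gripper_width: 0.0136
```

```bash
python3 -m handwheel '[[0,0,0,0.003,0,0,0],[0,0,0,0.005,0,0,0],[0,0,0,0.006,0,0,0],[0,0,0,0.006,0,0,0],[0,0,0,0.006,0,0,0],[0,0,0,0.005,0,0,0],[0,0,0,0.003,0,0,0],[0,0,0,0.003,0,0,0],[0,0,0,0.003,0,0,0],[0,0,0,0.003,0,0,0],[0,0,0,0.003,0,0,0],[0,0,0,0,0,0,0]]'
python3 - <<'E'
from h import *
togo((.47,.201,.0687),89.5)
E
```

```text
t: 27.0
tcp_pos: [0.4709, 0.1352, 0.0687]
tcp_rot: [-90.0, 0.3, 89.3]
wrist_force: [-4.0, -8.2, 12.0]
gripper_width: 0.0136
tcp [0.4709 0.1352 0.0687] [-89.97   0.32  89.29] shift tool [ 0.0658 -0.0004  0.0017] F [-4.  -8.2 12. ] w 0.0136 t 27.0
turn ay -0.21
```

```bash
python3 -m handwheel '[[0,0,0,0.003,0,0,0],[0,0,0,0.003,0,0,0],[0,0,0,0.003,0,0,0],[0,0,0,0.003,0,0,0],[0,0,0,0.003,0,0,0],[0,0,0,0.003,0,0,0],[0,0,0,0.003,0,0,0],[0,0,0,0.003,0,0,0],[0,0,0,0.003,0,0,0],[0,0,0,0.003,0,0,0],[0,0,0,0.003,0,0,0],[0,0,0,0,0,0,0]]'
python3 - <<'E'
from h import *
togo((.47,.201,.0687),89.5)
s=manip.camera("side")
crop(s,(180,170,320,320),4,"s13")
E
```

```text
t: 28.2
tcp_pos: [0.4714, 0.1683, 0.0687]
tcp_rot: [-90.0, 0.3, 89.3]
wrist_force: [-3.2, -7.9, 13.0]
gripper_width: 0.0134
tcp [0.4714 0.1683 0.0687] [-89.99   0.31  89.29] shift tool [ 0.0326 -0.0002  0.0018] F [-3.2 -7.9 13. ] w 0.0134 t 28.2
turn ay -0.21
```

View pics/s13.png

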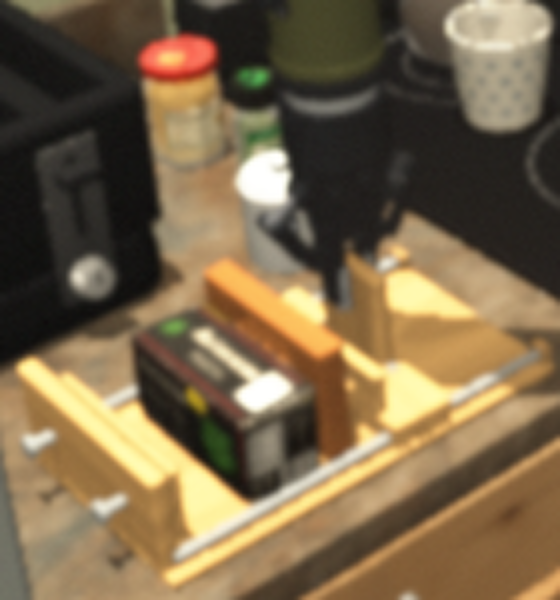

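```bash
python3 -m handwheel '[[0,0,0,0.0025,0,0,0],[0,0,0,0.0025,0,0,0],[0,0,0,0.0025,0,0,0],[0,0,0,0.0025,0,0,0],[0,0,0,0.0025,0,0,0],[0,0,0,0.0025,0,0,0],[0,0,0,0.0025,0,0,0],[0,0,0,0.0025,0,0,0],[0,0,0,0.0025,0,0,0],[0,0,0,0.0025,0,0,0],[0,0,0,0,0,0,0]]'
python3 - <<'E'
from h import *
togo((.47,.201,.0687),89.5)
s=manip.camera("side")
crop(s,(180,170,320,320),4,"s14")
E
```

```text
t: 29.35
tcp_pos: [0.4718, 0.1931, 0.0687]
tcp_rot: [-90.0, 0.3, 89.3]
wrist_force: [-4.2, -8.7, 13.2]
gripper_width: 0.0133
tcp [0.4718 0.1931 0.0687] [-89.99   0.34  89.28] shift tool [ 0.0079 -0.      0.0019] F [-4.2 -8.7 13.2] w 0.0133 t 29.35
turn ay -0.22
```

View pics/s14.png

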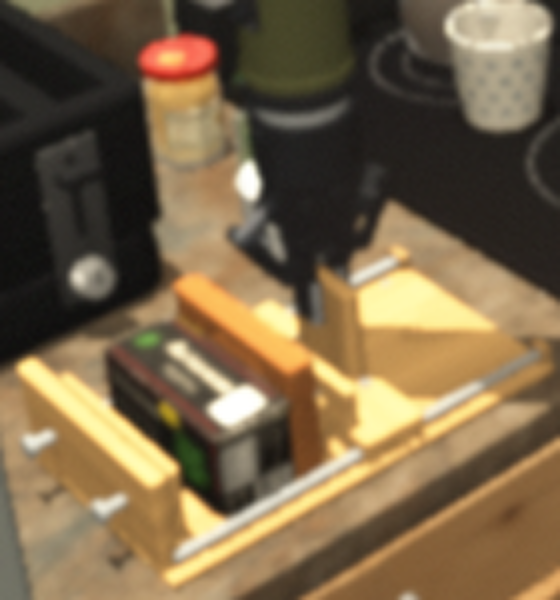

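```bash
python3 -m handwheel '[[0,0,0,0.001,0,0,0],[0,0,0,0.001,0,0,0],[0,0,0,0.001,0,0,0],[0,0,0,0.001,0,0,0],[0,0,0,0.001,0,0,0]]' | sed -n 2,4p
python3 -m handwheel '[[0,0,0,0.001,0,0,0],[0,0,0,0.001,0,0,0]]' | sed -n 2,4p
```

```text
tcp_pos: [0.4718, 0.1974, 0.0687]
tcp_rot: [-90.0, 0.4, 89.2]
wrist_force: [-4.0, -10.8, 14.0]
tcp_pos: [0.4718, 0.1994, 0.0687]
tcp_rot: [-90.0, 0.4, 89.2]
wrist_force: [-3.5, -10.7, 14.3]
```

```bash
python3 - <<'E'
from h import *
s=manip.camera("side")
crop(s,(180,230,270,320),8,"s15",[rackm((.4705,.2252,-.009),.017)[:2]])
E
```

```text
(no output)
```

View pics/s15.png

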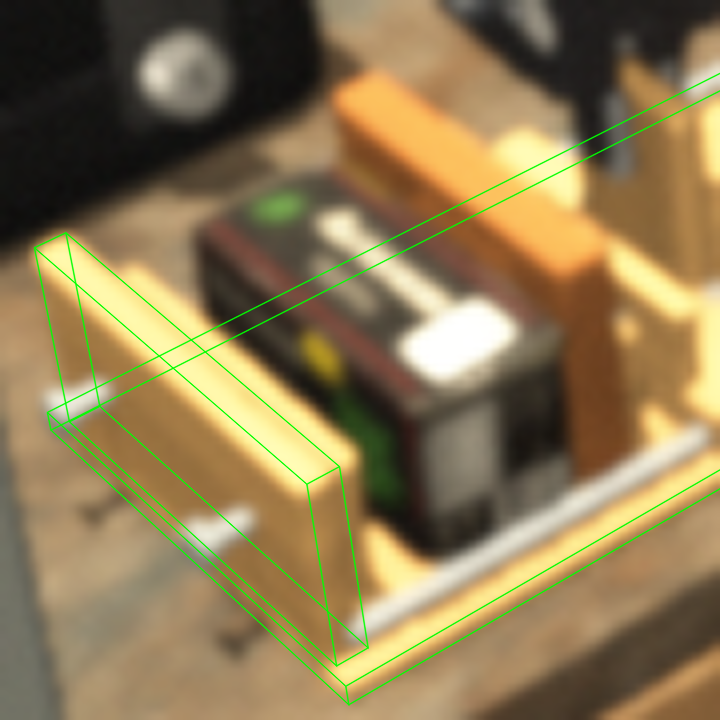

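```bash
for i in 1; do python3 -m handwheel '[[0,0,0,0.001,0,0,0],[0,0,0,0.001,0,0,0],[0,0,0,0.001,0,0,0]]' | sed -n '2p;4p'; done
python3 -m handwheel '[[0,0,0,0.001,0,0,0],[0,0,0,0.001,0,0,0]]' | sed -n '2p;4p'
```

```text
tcp_pos: [0.4719, 0.2024, 0.0687]
wrist_force: [-4.0, -10.5, 14.1]
tcp_pos: [0.4719, 0.2044, 0.0687]
wrist_force: [-4.2, -11.3, 15.2]
```

```bash
python3 -m handwheel '[[0,0,0,0.001,0,0,0],[0,0,0,0.001,0,0,0]]' | sed -n '2p;4p'
```

```text
tcp_pos: [0.472, 0.2065, 0.0687]
wrist_force: [-3.8, -10.2, 14.0]
```

```bash
python3 -m handwheel '[[0,0,0,0.001,0,0,0],[0,0,0,0.001,0,0,0]]' | sed -n '2p;4p'
```

```text
tcp_pos: [0.472, 0.2085, 0.0687]
wrist_force: [-4.7, -11.0, 14.7]
```

```bash
python3 -m handwheel '[[0,0,0,0.001,0,0,0],[0,0,0,0.001,0,0,0]]' | sed -n '2p;4p'; python3 - <<'E'
from h import *
s=manip.camera("side")
crop(s,(180,230,270,320),8,"s16")
E
```

```text
tcp_pos: [0.472, 0.2105, 0.0687]
wrist_force: [-4.1, -10.1, 15.3]
```

View pics/s16.png

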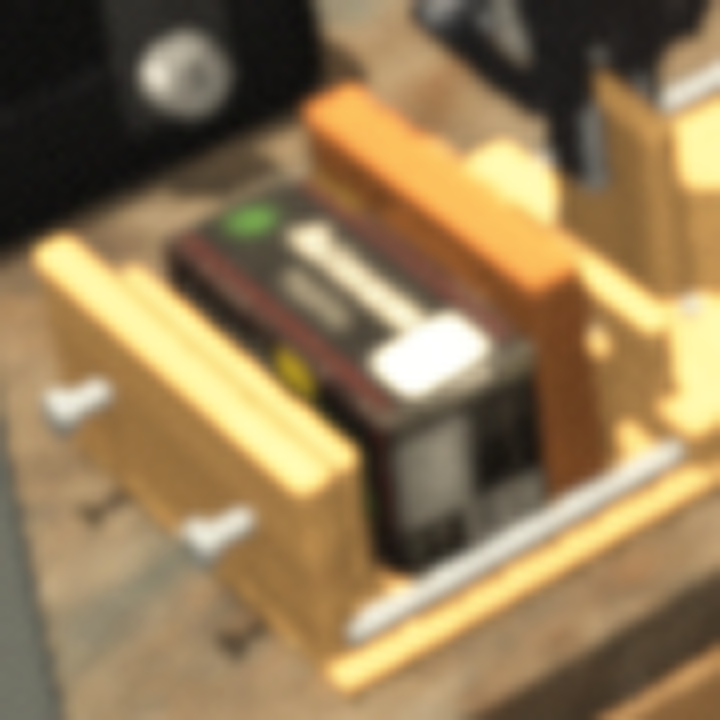

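```bash
python3 -m handwheel '[[0,0,0,0.001,0,0,0],[0,0,0,0.001,0,0,0]]' | sed -n '2p;4p'; python3 -m handwheel '[[0,0,0,0.001,0,0,0]]' | sed -n '2p;4p'; python3 -m handwheel '[[0,0,0,0.001,0,0,0]]' | sed -n '2p;4p'
```

```text
tcp_pos: [0.472, 0.2124, 0.0687]
wrist_force: [-3.8, -10.4, 14.2]
tcp_pos: [0.4721, 0.2135, 0.0687]
wrist_force: [-2.8, -9.9, 14.5]
tcp_pos: [0.4721, 0.2145, 0.0687]
wrist_force: [-4.5, -10.1, 14.5]
```

```bash
python3 -m handwheel '[[0,0,0,0.001,0,0,0]]' | sed -n '2p;4p'
```

```text
tcp_pos: [0.4721, 0.2155, 0.0687]
wrist_force: [-3.0, -10.6, 14.7]
```

```bash
python3 -m handwheel '[[0,0,0,0.001,0,0,0]]' | sed -n '2p;4p'
```

```text
tcp_pos: [0.4721, 0.216, 0.0687]
wrist_force: [-3.9, -12.8, 15.7]
```

```bash
python3 -m handwheel '[[0,0,0,0.001,0,0,0]]' | sed -n '2p;4p'
```

```text
tcp_pos: [0.4721, 0.2162, 0.0687]
wrist_force: [-4.7, -14.5, 18.4]
```

```bash
python3 -m handwheel '[[0,0,0,0.0005,0,0,0],[0,0,0,0,0,0,0]]' | sed -n '2,4p'
```

```text
tcp_pos: [0.4721, 0.2163, 0.0687]
tcp_rot: [-89.9, 0.6, 89.2]
wrist_force: [-5.3, -15.5, 17.2]
```

```bash
python3 -m handwheel '[[0,0,0,0.0005,0,0,0],[0,0,0,0,0,0,0]]' | sed -n '2,4p'
```

```text
tcp_pos: [0.4721, 0.2164, 0.0687]
tcp_rot: [-89.9, 0.6, 89.2]
wrist_force: [-3.7, -15.8, 18.3]
```

```bash
python3 -m handwheel '[[0,0,0,0.001,0,0,0],[0,0,0,0,0,0,0]]' | sed -n '2,4p'
```

```text
tcp_pos: [0.4721, 0.2167, 0.0687]
tcp_rot: [-89.9, 0.7, 89.2]
wrist_force: [-6.4, -17.7, 19.7]
```

```bash
python3 -m handwheel '[[0,0,0,0.001,0,0,0],[0,0,0,0,0,0,0]]' | sed -n '2,4p'
```

```text
tcp_pos: [0.4721, 0.2169, 0.0687]
tcp_rot: [-89.9, 0.7, 89.1]
wrist_force: [-6.3, -19.7, 21.9]
```

```bash
python3 -m handwheel '[[0,0,0,-0.001,0,0,0],[0,0,0,-0.001,0,0,0],[0,0,0,-0.001,0,0,0],[0,0,0,0,0,0,0]]' | sed -n '2,4p'; python3 - <<'E'
from h import *
s=manip.camera("side")
crop(s,(180,200,290,320),6,"s17")
E
```

```text
tcp_pos: [0.4721, 0.217, 0.0687]
tcp_rot: [-90.0, 0.4, 89.2]
wrist_force: [-3.8, -11.4, 14.8]
```

View pics/s17.png

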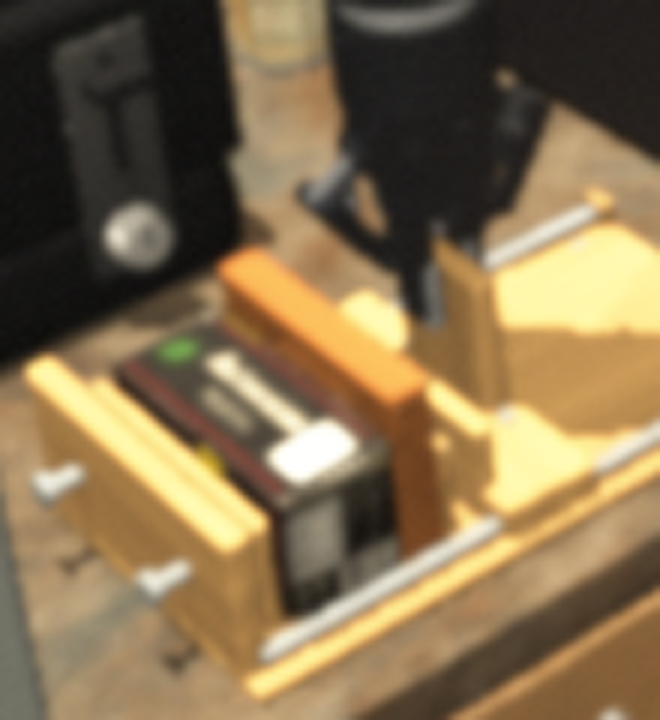

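```bash
python3 -m handwheel '[[0,0,0,-0.001,0,0,0],[0,0,0,-0.001,0,0,0],[0,0,0,0,0,0,0]]' | sed -n '2,4p'; python3 -m handwheel '[[0,0,0,0,0,0,0.4],[0,0,0,0,0,0,0.4],[0,0,0,0,0,0,0.4],[0,0,0,0,0,0,0.4],[0,0,0,0,0,0,0.4]]'
```

```text
tcp_pos: [0.4721, 0.217, 0.0687]
tcp_rot: [-90.0, 0.2, 89.3]
wrist_force: [-2.2, -6.0, 10.7]
t: 34.05
tcp_pos: [0.4709, 0.2196, 0.0678]
tcp_rot: [-90.0, 0.0, 89.4]
wrist_force: [-0.2, -0.1, -0.0]
gripper_width: 0.0342
```

```bash
python3 -m handwheel '[[0,0,0,-0.002,-0.01,0,0.4],[0,0,0,0,-0.02,0,0.4],[0,0,0,0,-0.04,0,0.4],[0,0,0,0,-0.05,0,0.4],[0,0,0,-0.04,-0.03,0,0.4],[0,0,0,-0.05,0,0,0.4],[0,0,0,-0.05,0,0,0.4],[0,0,0,-0.05,0,0,0.4],[0,0,0,-0.05,0,0,0.4],[0,0,0,-0.05,0,0,0.4],[0,0,0,-0.04,0,0,0.4],[0,0,0,0,0,0,0.4]]'
python3 - <<'E'
from h import *
np.set_printoptions(precision=4,suppress=True)
s=manip.camera("side");t=manip.camera("top")
crop(s,(180,200,290,320),6,"s18");crop(t,(140,140,300,260),4.8,"t18")
for o,z in(("tea_box_center",.0435),("board_center",.0555),("pad_face",.036),("stop_grip",.085)):
    for n,c in(("s",s),("t",t)):
        print(o,n,[(round(d["p"],2),atz(c,d["point"],z)) for d in manip.landmark_of(o,c)[:3]])
E
```

```text
t: 35.25
tcp_pos: [0.4667, -0.1193, 0.2182]
tcp_rot: [-90.0, 0.1, 88.9]
wrist_force: [0.6, 0.0, -0.3]
gripper_width: 0.0341
tea_box_center s [(0.62, array([0.4519, 0.3323, 0.0435]))]
tea_box_center t [(0.91, array([ 0.4642, -0.6199,  0.0435])), (0.84, array([0.4639, 0.3342, 0.0435]))]
board_center s [(0.66, array([0.4799, 0.2847, 0.0555]))]
board_center t [(0.57, array([0.4679, 0.279 , 0.0555]))]
pad_face s [(0.78, array([0.4735, 0.2722, 0.036 ]))]
pad_face t [(0.7, array([0.4843, 0.263 , 0.036 ]))]
stop_grip s [(0.84, array([0.4717, 0.2234, 0.085 ]))]
stop_grip t [(0.93, array([0.4778, 0.2118, 0.085 ]))]
```

View pics/s18.png

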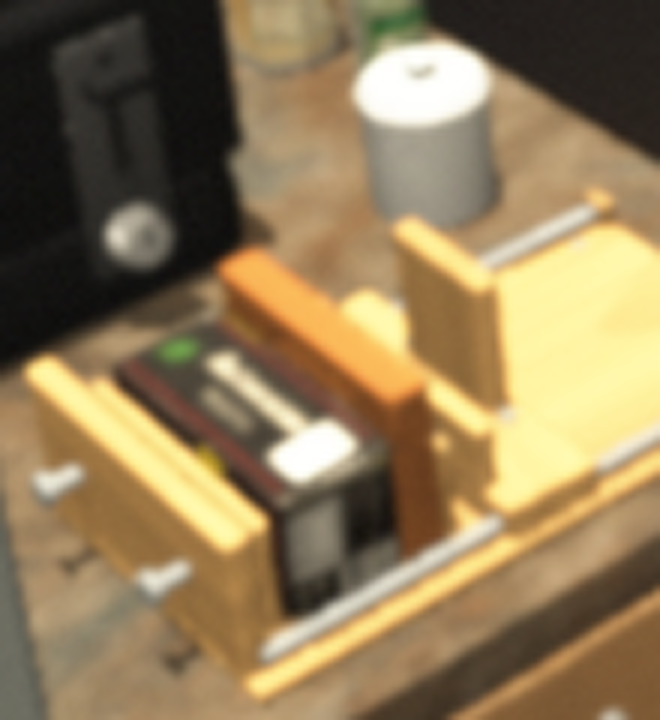

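View pics/t18.png

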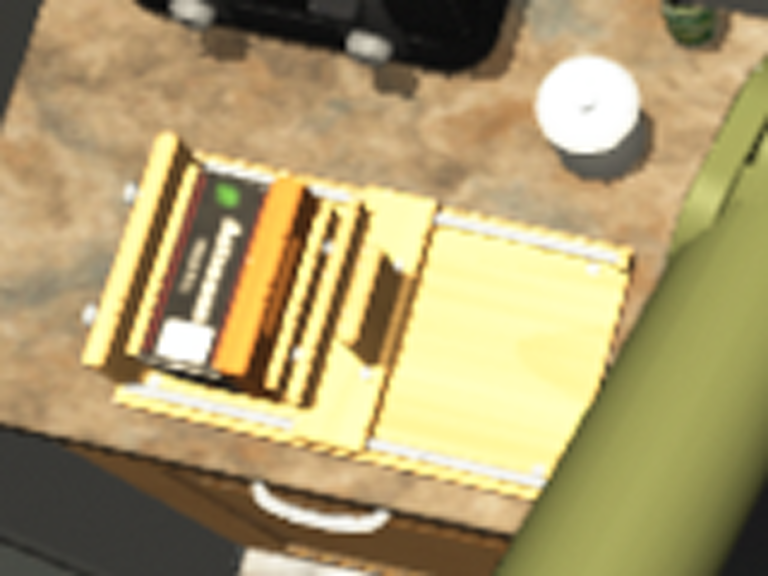

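```bash
python3 - <<'E'
import cv2,numpy as np
g=lambda n:cv2.cvtColor(cv2.imread(f"pics/{n}.png"),cv2.COLOR_BGR2GRAY).astype(np.float32)
a,b=g("s17"),g("s18")
for nm,(x0,y0,x1,y1) in dict(foot=(420,380,610,540),board=(215,300,440,570),wall=(20,340,280,700)).items():
    A,B=a[y0:y1,x0:x1],b[y0:y1,x0:x1]
    M=np.eye(2,3,dtype=np.float32);cc,M=cv2.findTransformECC(A,B,M,cv2.MOTION_TRANSLATION)
    print(nm,cc,M[:,2]/6)
E
```

```text
foot 0.8442603066111588 [ 0.12695639 -0.20276797]
board 0.9902515764840595 [ 0.06525657 -0.01353041]
wall 0.999571061124879 [ 0.00279207 -0.00167093]
```

```bash
python3 -m handwheel '[[0,0,0,0,0,0,0.4],[0,0,0,0,0,0,0.4],[0,0,0,0,0,0,0.4],[0,0,0,0,0,0,0.4],[0,0,0,0,0,0,0.4],[0,0,0,0,0,0,0.4],[0,0,0,0,0,0,0.4],[0,0,0,0,0,0,0.4],[0,0,0,0,0,0,0.4],[0,0,0,0,0,0,0.4],[0,0,0,0,0,0,0.4],[0,0,0,0,0,0,0.4]]' | head -1
python3 - <<'E'
from h import *
s=manip.camera("side");crop(s,(180,200,290,320),6,"s19")
g=lambda n:cv2.cvtColor(cv2.imread(f"pics/{n}.png"),cv2.COLOR_BGR2GRAY).astype(np.float32)
b=g("s19")
for ref,nm,(x0,y0,x1,y1) in(("s18","foot",(420,380,610,540)),("s18","fin",(390,210,510,410)),("s18","board",(215,300,440,570)),("s17","rightpad",(430,420,500,500)),("s17","footR",(530,440,620,520))):
    A,B=g(ref)[y0:y1,x0:x1],b[y0:y1,x0:x1]
    M=np.eye(2,3,dtype=np.float32);cc,M=cv2.findTransformECC(A,B,M,cv2.MOTION_TRANSLATION)
    print(ref,nm,cc,M[:,2]/6)
E
```

```text
t: 36.95
s18 foot 0.9999420809085661 [-0.00362819 -0.00387295]
s18 fin 0.9998835517398567 [-0.00489509  0.00087219]
s18 board 0.9999297928381423 [ 0.00113466 -0.00015281]
s17 rightpad 0.9553943004215317 [ 0.04739794 -0.07589199]
s17 footR 0.9988936680795176 [ 0.07496724 -0.07048412]
```

```bash
python3 -c "
from station import manip
print(manip.hand_in())"
```

```text
the job is handed in; nothing more can be done
None
```

I stood the dark tea box and then the chopping board crosswise between the rods of the rack, with the box at the closed end. I then gripped the stop's fin and slid it up until box, board and stop were pressed against the backing plate. The job was handed in at about 37 s; no verdict was reported.

**Pressing force:** the last push read 19.7 N at the wrist, about 10 to 11 N on the sprung plate after rail friction. I eased the push off before opening the fingers.

**After release:**
- **Pictures:** box and board looked upright, parallel and without gaps.
- **Spring-back:** comparing pictures, the stop went back by roughly 0.2 mm, so I estimate about 8 to 9 N still presses on the board. That force was not measured directly. One foot patch, disturbed by the gripper's shadow, suggested up to 0.5 mm, or about 7 N.
- **Creep:** nothing moved in pictures 1.2 s apart.
- **Robot:** the arm was clear of everything.
- **Bystanders:** I never touched the jar, mug or tin with the arm, but I did not measure their positions afterwards.

**Where checks disagreed:** late network points for the pad and fin differed by 6 to 12 mm between the two cameras, and those for box and board centres by up to 12 mm. I relied on the force readings and finger positions instead.

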